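Load the crank arms into the covered rotary magazine

ROBOT

A 6-joint arm with a two-finger parallel gripper is mounted at the origin on a cart in front of the work surface, level with it; the furniture and walls round the work are solid. World frame = base frame: x ahead of the robot, y to its left, z up, the work surface at z = 0. Lengths are in m, angles in rad, forces in N, time in s.
With the tool pointing down it reaches from about 0.35 to 0.775 m from the base axis. Payload 7.3 kg.
Tool frame: the origin (TCP) lies on the centre line of the jaws, within the pads' length; the fingertips stand tip_reach ahead of it and the grasp point (between the pads) lies 6 mm ahead of it (tip_reach is the distance from the TCP to the fingertips, in m); x points along the fingers, y is the direction in which the jaws open and shut, and the axes are right-handed (so a half turn about x gives the same grasp; the last joint's range is limited). The gripper opens to 92 mm and grips with 3 to 60 N. Pads are 19 mm wide; open, the fingers measure 130 mm over their backs; the gripper's body (75 mm by 190 mm) begins 47 mm behind the grasp point.
Start: joints at [1.079, 0.342, 1.524, -0, 1.275, -0.146], TCP at [0.178, 0.494, 0.252] pointing down, gripper open.
Joint ranges: [-2.53, 2.53], [-0.77, 2.02], [0.04, 2.7], [-1, 4.14], [0.28, 2.66], [-3.11, 3.11]. Speed limits (rad/s): [2.57, 2.57, 3.14, 3.14, 3.14, 3.14].

INTERFACE

Orientations are given as [roll, pitch, yaw] about the fixed x, y, z axes, in that order (R = Rz(yaw) Ry(pitch) Rx(roll)).
In Python, from cell import observe, read_camera, get_calibration, hand_in, tip_reach gives the robot as it stands. The module is installed in compiled form; this text tells all that it offers.
- The arm moves only by the shell command python3 -m crank 'ROWS' [FORCE]. ROWS is JSON, a list of rows, each an object of numbers: "fingers": the opening, from -1 (shut) to 1 (fully open); "tx", "ty", "tz": the shift along the tool's x, y, z in units of 40 mm (1.0 is 40 mm); "roll": the turn about the tool's x in units of 10 degrees (1.0 is 10 degrees). In form: [{"fingers": .., "tx": .., "ty": .., "tz": .., "roll": ..}, ...]. A call has exactly 8 rows; each row is the pose to reach, as a shift and turn from the pose commanded when the call began, along the tool's axes at that moment; what a row does not reach only later rows make up. A row lasts 1/8 s, in which the tool goes at most 62.5 mm and 10.7 degrees, less where a joint would pass 70% of its speed; a pose out of reach is approached as far as the arm can. A call with a gripper value outside its range is refused whole. The fingers move at their own pace and stop on an object; FORCE is the grip in N (left out, the last holds). Time passes only in rows, so rows that repeat a pose let the fingers close, or fill a call up. It gives the time, the measured TCP pose, the force and the opening at its end, in the units of the state.
- observe(): the state, without advancing time (a new reading comes with each control period).
- read_camera(name): name is "side" or "top" or "wrist"; returns (picture, depth): 384x512x3 uint8, red, green, blue; 384x512 float32, m along the optical axis (not along the pixel's ray), 0 where there is no reading.
- get_calibration(name): a dict with "vertical_fov" (degrees; the focal length in pixels is half the picture's height over the tangent of half this angle, whatever the lens; pixels are square), "cx", "cy" (the principal point, pixels), "pose" (4x4, takes a point from camera to world coordinates); the wrist camera has in their place "T_tool_cam" (4x4, takes a point from camera to tool coordinates, whose origin is the TCP and whose axes are the tool frame's). Camera axes: x right, y down, z forward; pixel columns grow to the right and rows downward; lengths in m; the calibration is good to about 2 mm. A picture is of the moment at which its call begins: read the wrist's pose just before it. get_calibration takes no time and is no camera call.
- hand_in(): hands the job in, once; it reports no verdict.
The state is a dict: "time": time; "qpos": joint angles; "qvel": joint speeds; "joint_efforts": joint torques, N m; "tool_pos": TCP position; "tool_rot": TCP orientation; "contact_force": force on the tool from outside, world axes, zero at the start; "torque": the same for the moment, N m; "opening": finger opening in m.
Only numpy, scipy, OpenCV 4.12 (cv2) and the standard library are available. Lean on these libraries where they do the work, as an engineer would, in place of code of your own. Each camera call takes 0.05 s, during which the arm holds its last target. There are 200 camera calls.

TASK

Load every crank arm standing on the cart into the rotary magazine, through the window in its dust cover: fill the pockets in number order from pocket 1 (one dot) with no gap, because the press it feeds stops at the first empty pocket, and set each arm upright, fully down in its pocket, tall hub outward. Bring each pocket to the window by turning the knob down inside the guard collar, and when all arms are in, turn the knob until the blank shutter closes the window. Leave the other things on the cart where they are.

Things in the scene. Friction and masses are not known exactly. Their poses are not given: they have to be found in the camera images.
- magazine: grey drum 312 mm across, top of its 6 mm dust cover 78 mm up; origin: centre of its underside, on the rotor's axis. Window in the cover on its own -x side, 50 to 146 mm from the axis, 50 mm wide at the inner end, 98 mm at 111 mm out, 124 mm at the outer end. In the middle the knob's guard collar, 92 mm inside, 100 mm outside, lip 86 mm up. Four low lugs reach 168 mm
- window (a point): middle of the window, at the height of the cover's top, 100 mm from the axis; seen from the axis it lies in the window's direction
- knob (a point): black bar knob at the bottom of the guard collar, one piece with the rotor. Bar 52 mm long along its own x, 16 mm thick, 33 mm high, on a disc 54 mm across and 6 mm high. Point on the axis under the disc, 31 mm above the cart; bar from 6 to 39 mm above it, its top 16 mm below the collar's lip. A white line marks the -x end, over the shutter's side: line towards the window = closed
- rotor (a joint): turn of rotor and knob, rad, growing anticlockwise from above; light friction (0.08 N m), no detents, stays where left; stops at -0.12 and 6.4. 0 and 6.283 (a full turn) = blank steel shutter in the window, closed; 1.047 times k = pocket k in the middle of the window (k 1 to 5). Starts anywhere from 0 to 2.6
- pocket1_out (a point): pocket 1 (1 black dot on the floor close beside it, anticlockwise of it): point on its floor, 123 mm from the axis, for the middle of the tall hub. The pocket is a radial nest, 36 mm wide and 86 mm long inside (55 to 141 mm from the axis), walls 4 mm thick and 16 mm high; floor 13 mm above the cart. Turns with the rotor
- pocket2_out (a point): pocket 2 (2 black dots on the floor close beside it, anticlockwise of it): point on its floor, 123 mm from the axis, for the middle of the tall hub. Otherwise as pocket 1
- pocket3_out (a point): pocket 3 (3 black dots on the floor close beside it, anticlockwise of it): point on its floor, 123 mm from the axis, for the middle of the tall hub. Otherwise as pocket 1
- pocket4_out (a point): pocket 4 (4 black dots on the floor close beside it, anticlockwise of it): point on its floor, 123 mm from the axis, for the middle of the tall hub. Otherwise as pocket 1
- pocket5_out (a point): pocket 5 (5 black dots on the floor close beside it, anticlockwise of it): point on its floor, 123 mm from the axis, for the middle of the tall hub. Otherwise as pocket 1
- crank1: grey crank arm, 78 x 28 x 50 mm, about 0.2 kg, upright on two hubs with heavy steel foot flanges (28 mm across, 6 mm high); origin at the middle of its underside, x along the arm from tall to short hub. Tall hub: cylinder 24 mm across, 50 mm high; short hub 23 mm across, 34 mm high; a web 28 mm wide joins them from 12 to 21 mm up. All alike; three to five are there
- crank1_tall (a point): centre of the foot of crank1's tall hub, 24 mm from the origin towards -x and 2 mm towards -y; the short hub's is 26 mm towards +x, 2 mm towards +y
- crank2: crank arm as crank1; may be absent
- crank2_tall (a point): centre of the foot of crank2's tall hub
- crank3: crank arm as crank1; may be absent
- crank3_tall (a point): centre of the foot of crank3's tall hub
- crank4: crank arm as crank1; may be absent
- crank4_tall (a point): centre of the foot of crank4's tall hub
- crank5: crank arm as crank1; may be absent
- crank5_tall (a point): centre of the foot of crank5's tall hub
- tin: round green grease tin with a grey lid, 67 mm across, 38 mm high; bystander
- spanner: steel combination spanner, 176 mm long, lying flat; bystander
- bushing: flanged bronze-coloured bushing, 44 mm across, 28 mm high; bystander
- ring_red: ring in red netting, 75 mm across, 36 mm high; bystander
- drift: brass hexagonal drift, 111 mm long, lying flat; bystander

How it is judged:
By the outcome, as a careful person would: the job done as asked, in the order asked, and still so for the second after the job is handed in, with the robot touching nothing.
Of crank1, crank2, crank3, crank4, crank5 only 3 to 5 are there at a start; the rules pass over those that are not, and their reading is None.
At some moment in a run one of crank1, crank2, crank3, crank4, crank5 may be knocked a few centimetres aside while the robot is not near it.
Once in a run the grip may slacken for a moment while it holds something.
It also fails if it takes over 210 s, if anything falls off the work surface, if the arm or the gripper's body presses on something with over 40 N, if the wrist force passes 120 N, or if a joint passes its speed limit or range.

## Working session

There is one attempt and no reset: what is moved stays moved. The work goes in short steps, Python scripts to look and compute and a shell command to move; the robot and the scene stay as the last step left them, time stands still between calls to the robot, and variables do not carry over. Pictures are saved under pics/ and viewed, about 12 in all and at most 16, crops included, and the job is handed in when it is done.

```bash
mkdir -p pics
cat > h.py <<'E'
import numpy as np, cv2
from cell import observe, read_camera, get_calibration, hand_in, tip_reach
from scipy.spatial.transform import Rotation as R
def toolT():
    o=observe(); T=np.eye(4); T[:3,:3]=R.from_euler('xyz',o['tool_rot']).as_matrix(); T[:3,3]=o['tool_pos']; return T
def shot(name):
    c=get_calibration(name)
    T=toolT()@np.array(c['T_tool_cam']) if name=='wrist' else np.array(c['pose'])
    im,d=read_camera(name)
    f=192/np.tan(np.radians(c['vertical_fov'])/2)
    return dict(im=im,d=d,T=T,f=f,cx=c['cx'],cy=c['cy'])
def cloud(s):
    v,u=np.mgrid[:384,:512]
    p=np.stack([(u-s['cx'])/s['f']*s['d'],(v-s['cy'])/s['f']*s['d'],s['d']],-1)
    return p@s['T'][:3,:3].T+s['T'][:3,3]
def ray(s,u,v,z):
    r=s['T'][:3,:3]@np.array([(u-s['cx'])/s['f'],(v-s['cy'])/s['f'],1]); o=s['T'][:3,3]
    return o+r*(z-o[2])/r[2]
def proj(s,p):
    q=np.linalg.inv(s['T'])@np.append(p,1); return q[:2]/q[2]*s['f']+[s['cx'],s['cy']]
def save(im,n,k=1.5):
    cv2.imwrite('pics/'+n+'.png',cv2.resize(im[:,:,::-1],None,fx=k,fy=k,interpolation=cv2.INTER_CUBIC))
E
python3 - <<'E'
from h import *
print(observe(),tip_reach)
for n in ['top','side','wrist']:
    s=shot(n); print(n,get_calibration(n)); save(s['im'],n+'0'); np.save(n+'0.npy',s,allow_pickle=True)
E
```

```text
{'time': 0.0, 'qpos': array([ 1.07901101e+00,  3.42731498e-01,  1.52499211e+00, -3.90326391e-06,
        1.27540136e+00, -1.46025827e-01]), 'qvel': array([-0.00118509,  0.00087717, -0.00087427,  0.00083072,  0.0009874 ,
       -0.00087761]), 'joint_efforts': array([ 9.58351229e-04, -4.31240237e+01, -2.44220424e+01,  7.17751589e-02,
        5.58860635e-02, -1.18390453e-04]), 'tool_pos': array([0.17774996, 0.49361235, 0.25104907]), 'tool_rot': array([-1.71438633,  1.569264  , -2.06014468]), 'contact_force': array([0.01461757, 0.2899607 , 0.1035297 ]), 'torque': array([ 0.02569157,  0.00969794, -0.034297  ]), 'opening': 0.09177504283684135} 0.025
top {'vertical_fov': 44.360007667005014, 'cx': 269.80591436814746, 'cy': 201.50180120346275, 'pose': array([[ 1.44576053e-03, -9.89926490e-01,  1.41574904e-01,
         3.41865758e-01],
       [-9.99983339e-01, -2.22238032e-03, -5.32761595e-03,
         1.76211905e-01],
       [ 5.58858144e-03, -1.41564843e-01, -9.89913210e-01,
         1.46423986e+00],
       [ 0.00000000e+00,  0.00000000e+00,  0.00000000e+00,
         1.00000000e+00]])}
side {'vertical_fov': 49.159708556409406, 'cx': 251.0933768569725, 'cy': 186.24977952720837, 'pose': array([[-0.99849995,  0.03603921, -0.04121929,  0.54753998],
       [ 0.05399225,  0.52307188, -0.85057666,  1.00485244],
       [-0.00909346, -0.85152627, -0.52423308,  0.58747891],
       [ 0.        ,  0.        ,  0.        ,  1.        ]])}
wrist {'vertical_fov': 68.59685017729475, 'cx': 255.26453790795213, 'cy': 192.333144465956, 'T_tool_cam': array([[-8.25517303e-04, -2.43899626e-01,  9.69800129e-01,
        -1.32683599e-01],
       [ 9.99999653e-01, -9.67308489e-05,  8.26896568e-04,
         3.26980177e-04],
       [-1.07870174e-04,  9.69800476e-01,  2.43899622e-01,
        -6.56689914e-02],
       [ 0.00000000e+00,  0.00000000e+00,  0.00000000e+00,
         1.00000000e+00]])}
```

View pics/top0.png

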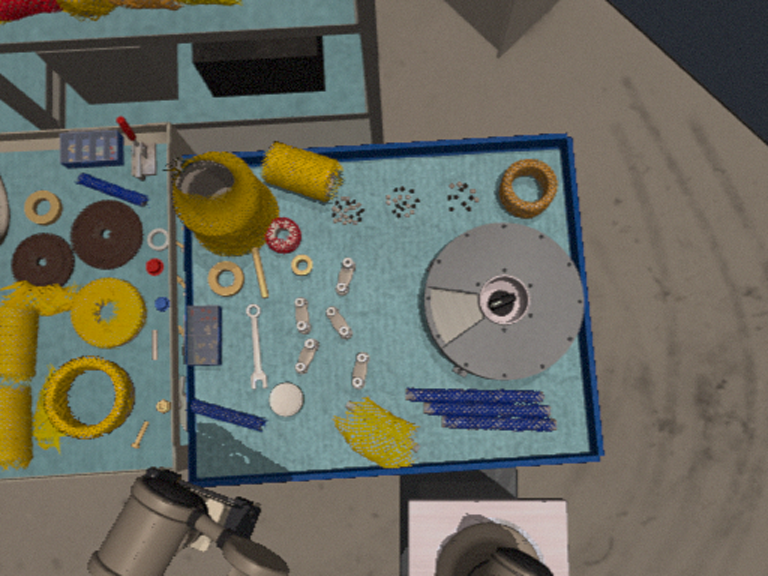

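View pics/side0.png

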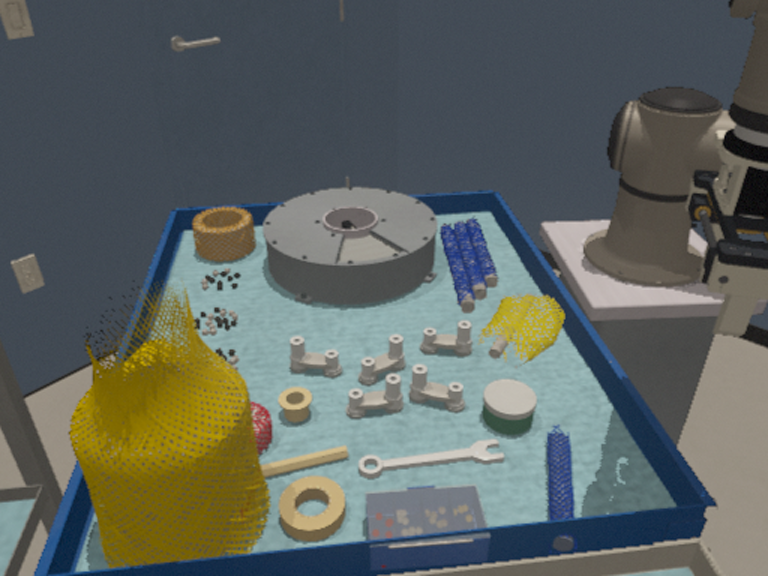

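Five cranks are visible (upper-left region of cart, top picture px ~(345,262)…(360,383)); magazine at top px ~(503,300), window facing left (+y). Now measuring.

Run:
```python
from h import *
s=np.load('top0.npy',allow_pickle=True).item()
P=cloud(s)
im=s['im']; save(im[130:270,265:405],'mag0',4)
z=P[...,2]
# magazine collar
m=(z>.082)&(z<.092); 
reg=np.zeros_like(m); reg[150:250,290:390]=1
q=P[m&reg]; print(len(q)); 
m2=(np.abs(z-.078)<.004)&reg; q2=P[m2]; c,r=cv2.minEnclosingCircle(q2[:,:2].astype(np.float32)); print('cover',len(q2),c,r)
q=q[np.hypot(*(q[:,:2]-c).T)<.06]
if len(q): print('collar',cv2.minEnclosingCircle(q[:,:2].astype(np.float32)))
# cranks
reg[:]=0; reg[165:265,190:255]=1
for lo,hi in [(.042,.058),(.027,.041)]:
    m=((z>lo)&(z<hi)&reg).astype(np.uint8)
    n,L,st,ce=cv2.connectedComponentsWithStats(m)
    for i in range(1,n):
        if st[i,4]>5: print(lo,st[i,4],ce[i].round(1),P[L==i].mean(0).round(4))
```

```text
743
cover 5616 (0.5462343692779541, -0.027125461027026176) 0.15837378799915314
collar ((0.5455178618431091, -0.027781620621681213), 0.05904534459114075)
0.042 31 [231.  174.5] [0.6274 0.2875 0.0495]
0.042 26 [200.7 216.5] [0.4978 0.3771 0.0507]
0.042 31 [228.9 219.9] [0.4879 0.2919 0.0502]
0.042 33 [205.8 228.7] [0.4612 0.361  0.0499]
0.042 30 [237.5 254.1] [0.3853 0.2648 0.0501]
0.027 15 [195.8 173.5] [0.6342 0.398  0.0302]
0.027 61 [201.8 176.9] [0.6236 0.3793 0.0302]
0.027 7 [232.1 178. ] [0.6195 0.2849 0.0339]
0.027 28 [227.  190.9] [0.5792 0.3003 0.0342]
0.027 29 [199.  201.3] [0.5468 0.3859 0.0328]
0.027 27 [220.2 207.5] [0.5276 0.3204 0.0333]
0.027 9 [202.8 218.7] [0.493  0.3727 0.035 ]
0.027 26 [240.6 238. ] [0.4343 0.257  0.0334]
0.027 27 [199.5 244. ] [0.416  0.3812 0.0336]
0.027 81 [194.7 260.2] [0.3674 0.394  0.0371]
```

View pics/mag0.png

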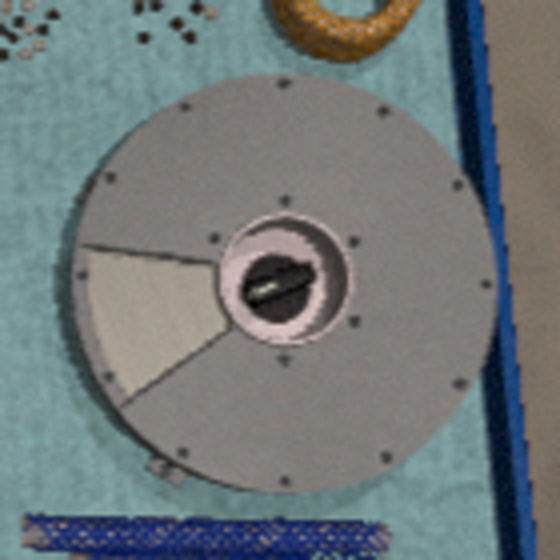

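```bash
cat >> h.py <<'E'
C0=None
def goto(p,phis=None,o=None):
    """print units to bring TCP to p with tool-z horizontal heading one of phis (deg)"""
    T=toolT(); o=observe(); d=T[:3,:3].T@(np.array(p)-T[:3,3])/.04
    phi=np.degrees(np.arctan2(T[1,2],T[0,2])); j1,j6=np.degrees(o['qpos'][[0,5]])
    print('d(tx,ty,tz)=',d.round(3),'phi=%.1f j1=%.1f j6=%.1f phi-j1+j6=%.1f'%(phi,j1,j6,phi-j1+j6))
    for ph in (phis or []):
        nj1=np.degrees(np.arctan2(p[1],p[0])); base=phi-ph
        for k in (-360,0,360):
            r=base+k; nj6=j6+r+(nj1-j1)
            if abs(nj6)<176: print('  phi %.1f: roll=%.3f (j6->%.0f)'%(ph,r/10,nj6))
E
python3 - <<'E'
from h import *
goto([.50,.31,.25],[0,180])
E
```

```text
d(tx,ty,tz)= [ 0.031 -1.59   9.135] phi=-19.8 j1=61.8 j6=-8.4 phi-j1+j6=-90.0
  phi 0.0: roll=-1.981 (j6->-58)
  phi 180.0: roll=16.019 (j6->122)
```

```bash
python3 -m crank '[{"fingers":1,"tx":0,"ty":-0.2,"tz":1.2,"roll":0},{"fingers":1,"tx":0,"ty":-0.4,"tz":2.5,"roll":0},{"fingers":1,"tx":0,"ty":-0.7,"tz":4,"roll":0},{"fingers":1,"tx":0,"ty":-0.95,"tz":5.5,"roll":0},{"fingers":1,"tx":0,"ty":-1.2,"tz":7,"roll":0},{"fingers":1,"tx":0,"ty":-1.45,"tz":8.3,"roll":0},{"fingers":1,"tx":0,"ty":-1.6,"tz":9.1,"roll":0},{"fingers":1,"tx":0,"ty":-1.6,"tz":9.1,"roll":0}]' 60
python3 - <<'E'
from h import *
s=shot('wrist'); np.save('w1.npy',s,allow_pickle=True); save(s['im'],'w1')
P=cloud(s); z=P[...,2]
m=((z>.044)&(z<.056)).astype(np.uint8)
n,L,st,ce=cv2.connectedComponentsWithStats(m)
for i in range(1,n):
    if 100<st[i,4]<1200: print(st[i,4],ce[i].round(1),P[L==i].mean(0).round(4))
goto([.546,-.027,.25],[0,14,-76])
E
```

```text
time: 1.15
tool_pos: [0.5003, 0.3088, 0.2509]
tool_rot: [-2.137, 1.57, -2.486]
contact_force: [-1.1, 0.7, -0.1]
opening: 0.0921
386 [498.6  60. ] [0.4699 0.6079 0.0452]
241 [182.8  97.2] [0.3857 0.264  0.0492]
202 [284.6 132.1] [0.4614 0.3596 0.0496]
202 [307.9 156.6] [0.498  0.3766 0.0494]
188 [237.6 172.8] [0.4876 0.2913 0.0494]
435 [ 58.6 193.7] [0.437  0.0766 0.05  ]
165 [271.7 272.3] [0.6273 0.2861 0.049 ]
d(tx,ty,tz)= [ 0.026 -7.514  3.974] phi=-19.9 j1=24.3 j6=-45.7 phi-j1+j6=-90.0
  phi 0.0: roll=-1.992 (j6->-93)
  phi 14.0: roll=-3.392 (j6->-107)
  phi -76.0: roll=5.608 (j6->-17)
```

View pics/w1.png

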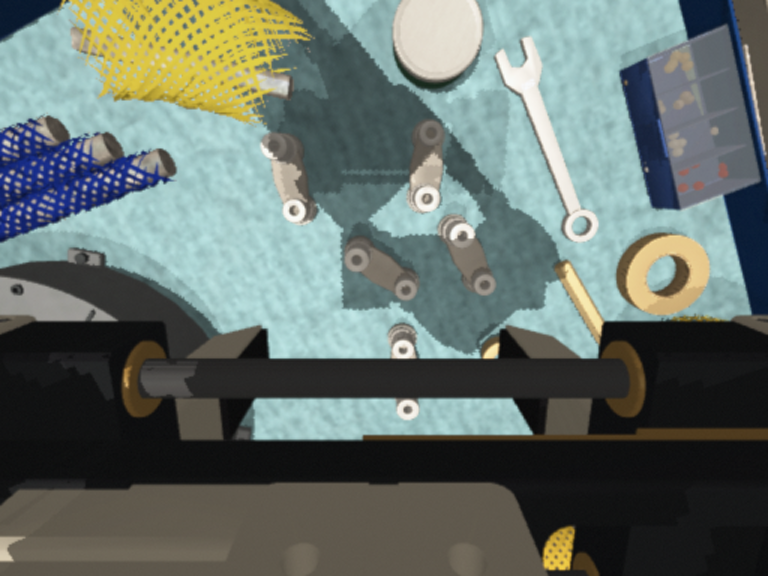

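```bash
python3 - <<'E'
from h import *
s=np.load('w1.npy',allow_pickle=True).item(); P=cloud(s); z=P[...,2]
m=((z>.029)&(z<.0385)).astype(np.uint8)
n,L,st,ce=cv2.connectedComponentsWithStats(cv2.morphologyEx(m,cv2.MORPH_OPEN,np.ones((5,5))))
for i in range(1,n):
    if 60<st[i,4]<1200: print(st[i,4],ce[i].round(1),P[L==i].mean(0).round(4))
goto([.58,-.12,.21],[-71])
E
python3 -m crank '[{"fingers":1,"tx":0,"ty":-1.4,"tz":0.8,"roll":0.8},{"fingers":1,"tx":0,"ty":-2.8,"tz":1.6,"roll":1.6},{"fingers":1,"tx":0.1,"ty":-4.2,"tz":2.5,"roll":2.4},{"fingers":1,"tx":0.2,"ty":-5.5,"tz":3.3,"roll":3.2},{"fingers":1,"tx":0.4,"ty":-6.8,"tz":4.1,"roll":4},{"fingers":1,"tx":0.6,"ty":-8.0,"tz":4.9,"roll":4.6},{"fingers":1,"tx":0.8,"ty":-9.0,"tz":5.4,"roll":5.1},{"fingers":1,"tx":1,"ty":-9.4,"tz":5.6,"roll":5.1}]'
python3 - <<'E'
from h import *
s=shot('wrist'); np.save('w2.npy',s,allow_pickle=True); save(s['im'],'w2')
P=cloud(s); z=P[...,2]
r=np.hypot(P[...,0]-.546,P[...,1]+.027)
m=(z>.0825)&(z<.09)&(r<.065); q=P[m]; print(len(q))
print('collar',cv2.minEnclosingCircle(q[:,:2].astype(np.float32)))
A=np.c_[2*q[:,:2],np.ones(len(q))]; x=np.linalg.lstsq(A,(q[:,:2]**2).sum(1),rcond=None)[0]; print(x[:2],np.sqrt(x[2]+x[0]**2+x[1]**2))
m=(z>.064)&(z<.076)&(r<.04); q=P[m]; print('bar',len(q),q.mean(0)); 
if len(q)>20:
  (c,wh,a)=cv2.minAreaRect((q[:,:2]*1000).astype(np.float32)); print(c,wh,a)
goto([.546,-.027,.12],[-71])
E
```

```text
794 [107.2  21.7] [0.2806 0.2133 0.0323]
83 [477.7   5.4] [0.406  0.6032 0.0343]
71 [509.3   6.9] [0.4192 0.6375 0.0321]
733 [142.4  23.6] [0.2958 0.2494 0.0325]
67 [315.9  10.3] [0.3507 0.4341 0.0373]
74 [432.   56.6] [0.4401 0.5463 0.0336]
65 [289.6  84.9] [0.4133 0.3837 0.0336]
229 [506.8 142.4] [0.5678 0.6135 0.0334]
d(tx,ty,tz)= [ 1.025 -9.409  5.567] phi=-19.9 j1=24.3 j6=-45.7 phi-j1+j6=-90.0
  phi -71.0: roll=5.108 (j6->-31)
time: 2.2
tool_pos: [0.5817, -0.1203, 0.2113]
tool_rot: [-2.68, 1.57, 2.366]
contact_force: [0.1, -0.5, 0.3]
opening: 0.0921
1850
collar ((0.5477673411369324, -0.02807961031794548), 0.059159837663173676)
[ 0.54644412 -0.02907824] 0.0474926857664068
bar 1013 [ 0.54620904 -0.02849836  0.06943418]
(546.2437744140625, -28.61481285095215) (15.988640785217285, 52.557132720947266) 21.595844268798828
d(tx,ty,tz)= [ 2.253 -0.061 -2.512] phi=-70.8 j1=-19.1 j6=-38.3 phi-j1+j6=-90.0
  phi -71.0: roll=0.017 (j6->-22)
```

View pics/w2.png

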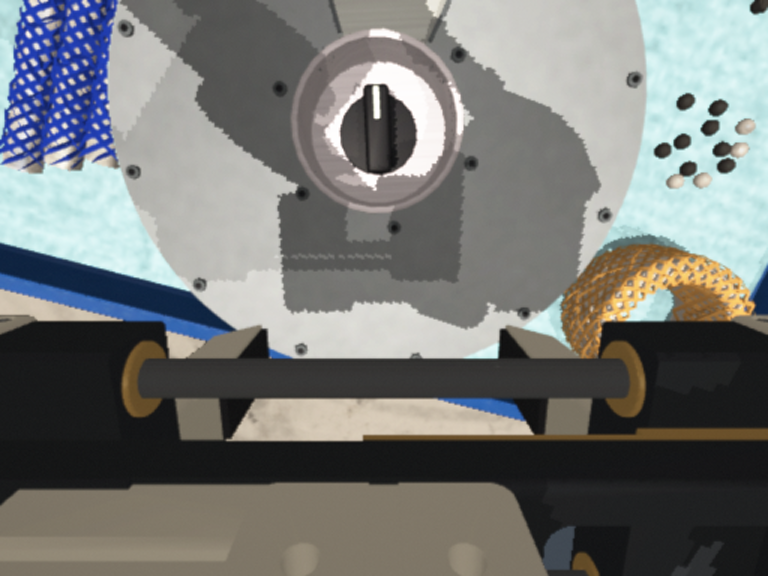

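Run:
```python
from h import *
s=np.load('top0.npy',allow_pickle=True).item()
A=np.array([.5462,-.0285])
for u,v in [(85,246),(213,265),(228,327),(122,403)]:
    p=ray(s,265+u/4-.4,130+v/4-.4,.075)[:2]-A; print(p.round(4),np.hypot(*p).round(4),np.degrees(np.arctan2(p[1],p[0])).round(1))
goto([.5462,-.0285,.13],[-68.4])
```

```text
[0.0259 0.1493] 0.1515 80.2
[0.0117 0.0538] 0.055 77.7
[-0.0349  0.0432] 0.0555 128.9
[-0.0916  0.1224] 0.1528 126.8
d(tx,ty,tz)= [ 2.003 -0.069 -2.475] phi=-70.8 j1=-19.1 j6=-38.3 phi-j1+j6=-90.0
  phi -68.4: roll=-0.243 (j6->-25)
```

```bash
python3 -m crank '[{"fingers":-0.3,"tx":0.2,"ty":0,"tz":-1.2,"roll":-0.1},{"fingers":-0.3,"tx":0.6,"ty":0,"tz":-2.0,"roll":-0.24},{"fingers":-0.3,"tx":1.2,"ty":-0.07,"tz":-2.48,"roll":-0.24},{"fingers":-0.3,"tx":2,"ty":-0.07,"tz":-2.48,"roll":-0.24},{"fingers":-0.3,"tx":2,"ty":-0.07,"tz":-2.48,"roll":-0.24},{"fingers":-0.3,"tx":2,"ty":-0.07,"tz":-2.48,"roll":-0.24},{"fingers":-0.3,"tx":2,"ty":-0.07,"tz":-2.48,"roll":-0.24},{"fingers":-0.3,"tx":2,"ty":-0.07,"tz":-2.48,"roll":-0.24}]' 20
python3 - <<'E'
from h import *
goto([.5462,-.0285,.068],[-68.4])
E
```

```text
time: 3.25
tool_pos: [0.5472, -0.0267, 0.1326]
tool_rot: [1.093, 1.569, -0.102]
contact_force: [1.0, -0.1, -0.6]
opening: 0.0323
d(tx,ty,tz)= [ 1.616 -0.042  0.031] phi=-68.4 j1=-10.8 j6=-32.4 phi-j1+j6=-90.0
  phi -68.4: roll=-0.002 (j6->-25)
```

```bash
python3 -m crank '[{"fingers":-0.3,"tx":0.5,"ty":0,"tz":0,"roll":0},{"fingers":-0.3,"tx":1,"ty":0,"tz":0,"roll":0},{"fingers":-0.3,"tx":1.3,"ty":0,"tz":0,"roll":0},{"fingers":-0.3,"tx":1.6,"ty":0,"tz":0,"roll":0},{"fingers":-0.3,"tx":1.6,"ty":0,"tz":0,"roll":0},{"fingers":-0.8,"tx":1.6,"ty":0,"tz":0,"roll":0},{"fingers":-0.8,"tx":1.6,"ty":0,"tz":0,"roll":0},{"fingers":-0.8,"tx":1.6,"ty":0,"tz":0,"roll":0}]' 20
python3 -c "
from h import *
o=observe();print(o['contact_force'],o['torque']);goto([.5462,-.0285,.068],[-68.4])"
```

```text
time: 4.25
tool_pos: [0.5456, -0.0272, 0.0682]
tool_rot: [-1.576, 1.568, -2.77]
contact_force: [-5.9, -4.4, 5.1]
opening: 0.0161
[-5.85149397 -4.42581852  5.05886198] [-0.65978896  0.91083786 -0.03722938]
d(tx,ty,tz)= [0.006 0.002 0.037] phi=-68.4 j1=-10.8 j6=-32.4 phi-j1+j6=-89.9
  phi -68.4: roll=0.001 (j6->-25)
```

```bash
python3 -m crank '[{"fingers":-0.8,"tx":0,"ty":0,"tz":0,"roll":-0.8},{"fingers":-0.8,"tx":0,"ty":0,"tz":0,"roll":-1.6},{"fingers":-0.8,"tx":0,"ty":0,"tz":0,"roll":-2.4},{"fingers":-0.8,"tx":0,"ty":0,"tz":0,"roll":-3.2},{"fingers":-0.8,"tx":0,"ty":0,"tz":0,"roll":-4},{"fingers":-0.8,"tx":0,"ty":0,"tz":0,"roll":-4.7},{"fingers":-0.8,"tx":0,"ty":0,"tz":0,"roll":-5.2},{"fingers":-0.8,"tx":0,"ty":0,"tz":0,"roll":-5.2}]'
python3 -c "
from h import *
o=observe();print(o['contact_force'],o['torque']);goto([.5462,-.0285,.068],[-16.6])"
python3 -m crank '[{"fingers":-0.3,"tx":0,"ty":0,"tz":0,"roll":0},{"fingers":-0.3,"tx":0,"ty":0,"tz":0,"roll":0},{"fingers":-0.3,"tx":0,"ty":0,"tz":0,"roll":0},{"fingers":-0.3,"tx":-0.8,"ty":0,"tz":0,"roll":0},{"fingers":-0.3,"tx":-1.8,"ty":0,"tz":0,"roll":-0.8},{"fingers":-0.3,"tx":-2.8,"ty":0,"tz":0,"roll":-1.6},{"fingers":-0.3,"tx":-3.4,"ty":0,"tz":0,"roll":-1.6},{"fingers":-0.3,"tx":-3.4,"ty":0,"tz":0,"roll":-1.6}]'
python3 -c "
from h import *
o=observe();print(o['contact_force'],o['torque']);goto([.52,.075,.30],[103.4-180])"
```

```text
time: 5.25
tool_pos: [0.5442, -0.0287, 0.0682]
tool_rot: [-2.375, 1.565, -2.659]
contact_force: [-11.6, -11.7, 7.8]
opening: 0.0159
[-11.64146876 -11.73851666   7.78934325] [-1.78249144  1.66111482 -0.009296  ]
d(tx,ty,tz)= [0.005 0.018 0.046] phi=-16.3 j1=-11.0 j6=-84.5 phi-j1+j6=-89.8
  phi -16.6: roll=0.028 (j6->-76)
time: 6.25
tool_pos: [0.5478, -0.0265, 0.2056]
tool_rot: [-0.137, 1.566, -0.144]
contact_force: [-0.3, -0.2, -0.5]
opening: 0.032
[-0.33338656 -0.19106126 -0.47639421] [-0.00610816  0.06094187  0.03930743]
d(tx,ty,tz)= [-2.366  2.53  -0.702] phi=-0.4 j1=-10.8 j6=-100.4 phi-j1+j6=-90.0
  phi -76.6: roll=7.620 (j6->-5)
```

```bash
python3 -m crank '[{"fingers":0.3,"tx":0,"ty":0,"tz":0,"roll":1},{"fingers":0.3,"tx":0,"ty":0,"tz":0,"roll":2},{"fingers":0.3,"tx":0,"ty":0,"tz":0,"roll":3},{"fingers":0.3,"tx":0,"ty":0,"tz":0,"roll":4},{"fingers":0.3,"tx":0,"ty":0,"tz":0,"roll":5},{"fingers":0.3,"tx":0,"ty":0,"tz":0,"roll":6},{"fingers":0.3,"tx":0,"ty":0,"tz":0,"roll":7},{"fingers":0.3,"tx":0,"ty":0,"tz":0,"roll":7.6}]'
python3 - <<'E'
from h import *
s=shot('wrist'); np.save('w3.npy',s,allow_pickle=True); save(s['im'],'w3')
P=cloud(s); z=P[...,2]
A=np.array([.546,-.0285]); d=P[...,:2]-A; r=np.hypot(d[...,0],d[...,1])
th=np.radians(103.4); e=np.array([np.cos(th),np.sin(th)]); n=np.array([-e[1],e[0]])
a=d@e; b=d@n
m=(z>.024)&(z<.034)&(a>.05)&(a<.145)&(abs(b)<.06); print('walltop',m.sum())
for lo in np.arange(.055,.145,.01):
    k=m&(a>lo)&(a<lo+.01); 
    for sg in (1,-1):
        q=b[k&(b*sg>.005)]; 
        print(round(lo+.005,3),sg,len(q),np.percentile(q,[10,50,90]).round(4) if len(q)>5 else '',end=' | ')
    print()
E
```

```text
time: 7.25
tool_pos: [0.5462, -0.0263, 0.202]
tool_rot: [-2.064, 1.568, 2.881]
contact_force: [0.3, 0.5, 0.8]
opening: 0.0597
walltop 1226
0.06 1 40 [0.0182 0.0197 0.0213] | 0.06 -1 39 [-0.0211 -0.0191 -0.018 ] | 
0.07 1 38 [0.0181 0.0199 0.0211] | 0.07 -1 40 [-0.021  -0.0194 -0.0179] | 
0.08 1 41 [0.0181 0.0199 0.022 ] | 0.08 -1 37 [-0.0208 -0.0197 -0.0179] | 
0.09 1 43 [0.0187 0.0206 0.0218] | 0.09 -1 44 [-0.0218 -0.0197 -0.0181] | 
0.1 1 40 [0.0185 0.0201 0.0216] | 0.1 -1 42 [-0.0216 -0.0196 -0.0184] | 
0.11 1 40 [0.0184 0.0198 0.0214] | 0.11 -1 40 [-0.0214 -0.0198 -0.0183] | 
0.12 1 49 [0.0183 0.0202 0.0222] | 0.12 -1 43 [-0.0212 -0.0193 -0.0182] | 
0.13 1 47 [0.0189 0.0201 0.022 ] | 0.13 -1 44 [-0.0211 -0.0196 -0.0181] | 
0.14 1 178 [0.0089 0.0208 0.0549] | 0.14 -1 165 [-0.0548 -0.0199 -0.0089] |
```

View pics/w3.png

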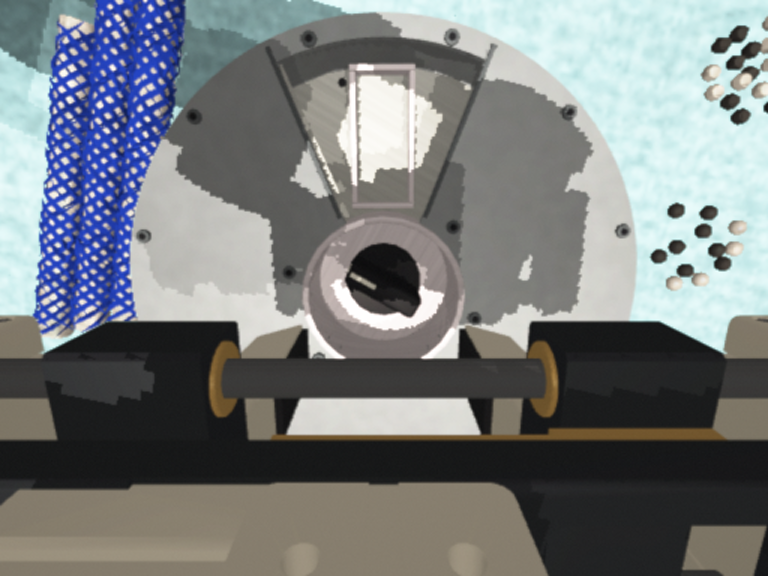

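```bash
cat >> h.py <<'E'
def cranks():
    s=shot('top'); P=cloud(s); z=P[...,2]
    box=(P[...,0]>.3)&(P[...,0]<.72)&(P[...,1]>.2)&(P[...,1]<.5)
    def cc(lo,hi,mn):
        n,L,st,ce=cv2.connectedComponentsWithStats(((z>lo)&(z<hi)&box).astype(np.uint8))
        return [P[L==i].mean(0)[:2]-[0,.001] for i in range(1,n) if mn<st[i,4]<60]
    T=cc(.042,.058,14); S=cc(.027,.041,14)
    for t in T:
        c=[x for x in S if .042<np.hypot(*(x-t))<.058]
        print('tall',t.round(4),*[('short',x.round(4),'d=%.4f'%np.hypot(*(x-t)),'dir=%.1f'%np.degrees(np.arctan2(*(x-t)[::-1]))) for x in c])
E
python3 - <<'E'
from h import *
cranks(); goto([.498,.3766,.12],[10.8])
E
```

```text
tall [0.6867 0.4694]
tall [0.6276 0.2867] ('short', array([0.5796, 0.2995]), 'd=0.0496', 'dir=165.0')
tall [0.4976 0.3766] ('short', array([0.5474, 0.3848]), 'd=0.0505', 'dir=9.4')
tall [0.4878 0.2912] ('short', array([0.5279, 0.3196]), 'd=0.0491', 'dir=35.2')
tall [0.4615 0.36  ] ('short', array([0.4157, 0.3801]), 'd=0.0500', 'dir=156.2')
tall [0.3852 0.2639] ('short', array([0.434 , 0.2556]), 'd=0.0495', 'dir=-9.6')
d(tx,ty,tz)= [  2.063   1.192 -10.072] phi=-76.5 j1=-10.8 j6=-24.3 phi-j1+j6=-90.0
  phi 10.8: roll=-8.725 (j6->-64)
```

```bash
python3 -m crank '[{"fingers":0,"tx":0,"ty":0.2,"tz":-1.3,"roll":-1},{"fingers":0,"tx":0,"ty":0.4,"tz":-2.7,"roll":-2},{"fingers":0,"tx":0,"ty":0.5,"tz":-4.1,"roll":-3},{"fingers":0,"tx":0.3,"ty":0.7,"tz":-5.5,"roll":-4},{"fingers":0,"tx":0.6,"ty":0.85,"tz":-6.9,"roll":-5},{"fingers":0,"tx":1,"ty":1,"tz":-8.3,"roll":-6},{"fingers":-0.04,"tx":1.5,"ty":1.15,"tz":-9.5,"roll":-7},{"fingers":-0.04,"tx":2,"ty":1.19,"tz":-10.07,"roll":-8}]' 60
python3 -m crank '[{"fingers":-0.04,"tx":0,"ty":0,"tz":0,"roll":-0.65},{"fingers":-0.04,"tx":0,"ty":0,"tz":0,"roll":-0.65},{"fingers":-0.04,"tx":0,"ty":0,"tz":0,"roll":-0.65},{"fingers":-0.04,"tx":0,"ty":0,"tz":0,"roll":-0.65},{"fingers":-0.04,"tx":0,"ty":0,"tz":0,"roll":-0.65},{"fingers":-0.04,"tx":0,"ty":0,"tz":0,"roll":-0.65},{"fingers":-0.04,"tx":0,"ty":0,"tz":0,"roll":-0.65},{"fingers":-0.04,"tx":0,"ty":0,"tz":0,"roll":-0.65}]'
python3 -c "
from h import *
goto([.498,.3766,.049],[10.2])"
```

```text
time: 8.35
tool_pos: [0.4971, 0.3787, 0.1218]
tool_rot: [-3.131, 1.57, -3.058]
contact_force: [0.3, 0.1, 0.0]
opening: 0.0439
time: 9.35
tool_pos: [0.4984, 0.3762, 0.1238]
tool_rot: [0.573, 1.571, 0.749]
contact_force: [-0.5, -0.4, -0.5]
opening: 0.0442
d(tx,ty,tz)= [ 1.869  0.013 -0.008] phi=10.1 j1=30.0 j6=-70.1 phi-j1+j6=-90.0
  phi 10.2: roll=-0.012 (j6->-63)
```

```bash
python3 -m crank '[{"fingers":-0.04,"tx":0.6,"ty":0,"tz":0,"roll":0},{"fingers":-0.04,"tx":1.2,"ty":0,"tz":0,"roll":0},{"fingers":-0.04,"tx":1.86,"ty":0,"tz":0,"roll":0},{"fingers":-0.04,"tx":1.86,"ty":0,"tz":0,"roll":0},{"fingers":-0.04,"tx":1.86,"ty":0,"tz":0,"roll":0},{"fingers":-0.8,"tx":1.86,"ty":0,"tz":0,"roll":0},{"fingers":-0.8,"tx":1.86,"ty":0,"tz":0,"roll":0},{"fingers":-0.8,"tx":1.86,"ty":0,"tz":0,"roll":0}]' 60
python3 -m crank '[{"fingers":-0.8,"tx":0,"ty":0,"tz":0,"roll":0},{"fingers":-0.8,"tx":-0.3,"ty":0,"tz":0,"roll":0},{"fingers":-0.8,"tx":-0.8,"ty":0,"tz":0,"roll":0},{"fingers":-0.8,"tx":-1.4,"ty":0,"tz":0,"roll":0},{"fingers":-0.8,"tx":-2,"ty":0,"tz":0,"roll":0},{"fingers":-0.8,"tx":-2.6,"ty":0,"tz":0,"roll":0},{"fingers":-0.8,"tx":-3,"ty":0,"tz":0,"roll":0},{"fingers":-0.8,"tx":-3,"ty":0,"tz":0,"roll":0}]'
python3 -c "
from h import *
goto([.5175,.0912,.165],[-76.6])"
```

```text
time: 10.35
tool_pos: [0.4987, 0.3763, 0.0501]
tool_rot: [0.345, 1.57, 0.521]
contact_force: [1.0, -0.7, 2.8]
opening: 0.0225
time: 11.35
tool_pos: [0.4988, 0.3764, 0.1705]
tool_rot: [0.374, 1.568, 0.551]
contact_force: [0.2, -0.6, -1.7]
opening: 0.0227
d(tx,ty,tz)= [ 0.13  -7.103 -0.789] phi=10.1 j1=30.0 j6=-70.1 phi-j1+j6=-90.0
  phi -76.6: roll=8.669 (j6->-3)
```

```bash
python3 -m crank '[{"fingers":-0.8,"tx":0.1,"ty":-0.7,"tz":-0.1,"roll":0.9},{"fingers":-0.8,"tx":0.1,"ty":-1.7,"tz":-0.2,"roll":1.9},{"fingers":-0.8,"tx":0.1,"ty":-2.8,"tz":-0.3,"roll":2.9},{"fingers":-0.8,"tx":0.1,"ty":-3.9,"tz":-0.4,"roll":3.9},{"fingers":-0.8,"tx":0.1,"ty":-5,"tz":-0.55,"roll":4.9},{"fingers":-0.8,"tx":0.1,"ty":-6,"tz":-0.7,"roll":5.9},{"fingers":-0.8,"tx":0.1,"ty":-6.8,"tz":-0.79,"roll":6.9},{"fingers":-0.8,"tx":0.1,"ty":-7.1,"tz":-0.79,"roll":7.8}]'
python3 -m crank '[{"fingers":-0.8,"tx":0,"ty":0,"tz":0,"roll":0.87},{"fingers":-0.8,"tx":0,"ty":0,"tz":0,"roll":0.87},{"fingers":-0.8,"tx":0,"ty":0,"tz":0,"roll":0.87},{"fingers":-0.8,"tx":0,"ty":0,"tz":0,"roll":0.87},{"fingers":-0.8,"tx":0,"ty":0,"tz":0,"roll":0.87},{"fingers":-0.8,"tx":0,"ty":0,"tz":0,"roll":0.87},{"fingers":-0.8,"tx":0,"ty":0,"tz":0,"roll":0.87},{"fingers":-0.8,"tx":0,"ty":0,"tz":0,"roll":0.87}]'
python3 - <<'E'
from h import *
goto([.5175,.0912,.0635],[-76.6])
s=shot('wrist'); np.save('w4.npy',s,allow_pickle=True); save(s['im'],'w4',1.2)
E
```

```text
time: 12.35
tool_pos: [0.5164, 0.0892, 0.1642]
tool_rot: [-1.842, 1.569, -3.035]
contact_force: [-0.2, 0.4, -2.6]
opening: 0.0226
time: 13.35
tool_pos: [0.517, 0.091, 0.1653]
tool_rot: [2.156, 1.571, 0.819]
contact_force: [-0.1, -0.6, -2.2]
opening: 0.0231
d(tx,ty,tz)= [ 2.546e+00  1.300e-02 -1.000e-03] phi=-76.6 j1=1.6 j6=-11.8 phi-j1+j6=-90.0
  phi -76.6: roll=-0.000 (j6->-3)
```

View pics/w4.png

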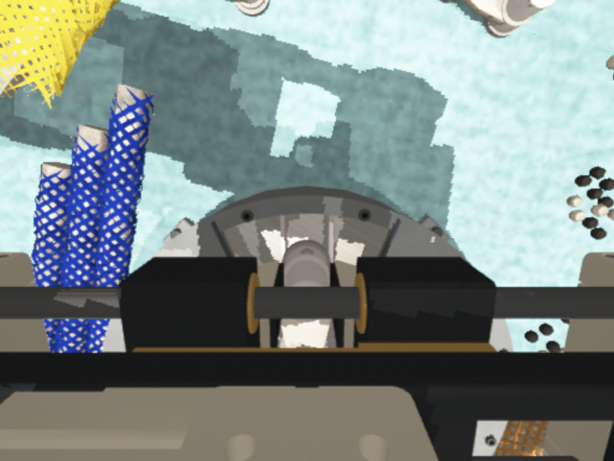

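```bash
python3 -m crank '[{"fingers":-0.8,"tx":0.5,"ty":0,"tz":0,"roll":0},{"fingers":-0.8,"tx":1,"ty":0,"tz":0,"roll":0},{"fingers":-0.8,"tx":1.4,"ty":0,"tz":0,"roll":0},{"fingers":-0.8,"tx":1.8,"ty":0,"tz":0,"roll":0},{"fingers":-0.8,"tx":2,"ty":0,"tz":0,"roll":0},{"fingers":-0.8,"tx":2.2,"ty":0,"tz":0,"roll":0},{"fingers":-0.8,"tx":2.3,"ty":0,"tz":0,"roll":0},{"fingers":-0.8,"tx":2.4,"ty":0,"tz":0,"roll":0}]'
python3 -m crank '[{"fingers":-0.8,"tx":0.04,"ty":0,"tz":0,"roll":0},{"fingers":-0.8,"tx":0.08,"ty":0,"tz":0,"roll":0},{"fingers":-0.8,"tx":0.12,"ty":0,"tz":0,"roll":0},{"fingers":-0.8,"tx":0.15,"ty":0,"tz":0,"roll":0},{"fingers":-0.8,"tx":0.15,"ty":0,"tz":0,"roll":0},{"fingers":-0.8,"tx":0.15,"ty":0,"tz":0,"roll":0},{"fingers":-0.8,"tx":0.15,"ty":0,"tz":0,"roll":0},{"fingers":-0.8,"tx":0.15,"ty":0,"tz":0,"roll":0}]'
```

```text
time: 14.4
tool_pos: [0.5173, 0.091, 0.0694]
tool_rot: [1.502, 1.57, 0.165]
contact_force: [0.7, 0.7, -2.6]
opening: 0.0228
time: 15.4
tool_pos: [0.517, 0.091, 0.0633]
tool_rot: [2.485, 1.571, 1.148]
contact_force: [0.1, -0.1, -2.3]
opening: 0.0226
```

```bash
python3 -m crank '[{"fingers":-0.8,"tx":0.03,"ty":0,"tz":0,"roll":0},{"fingers":-0.8,"tx":0.04,"ty":0,"tz":0,"roll":0},{"fingers":-0.8,"tx":0.04,"ty":0,"tz":0,"roll":0},{"fingers":-0.8,"tx":0.04,"ty":0,"tz":0,"roll":0},{"fingers":-0.1,"tx":0.04,"ty":0,"tz":0,"roll":0},{"fingers":-0.1,"tx":0.04,"ty":0,"tz":0,"roll":0},{"fingers":-0.1,"tx":0.04,"ty":0,"tz":0,"roll":0},{"fingers":-0.1,"tx":0.04,"ty":0,"tz":0,"roll":0}]'
python3 -m crank '[{"fingers":-0.1,"tx":-0.4,"ty":0,"tz":0,"roll":0},{"fingers":-0.1,"tx":-1,"ty":0,"tz":0,"roll":0},{"fingers":-0.1,"tx":-2,"ty":0,"tz":0,"roll":0},{"fingers":-0.1,"tx":-3.2,"ty":0,"tz":0.8,"roll":0},{"fingers":-0.1,"tx":-3.4,"ty":0,"tz":1.9,"roll":0},{"fingers":-0.1,"tx":-3.4,"ty":0,"tz":2.9,"roll":0},{"fingers":-0.3,"tx":-3.4,"ty":0,"tz":3.1,"roll":0},{"fingers":-0.3,"tx":-3.4,"ty":0,"tz":3.1,"roll":0}]'
cat >> h.py <<'E'
A=np.array([.546,-.0285]); WD=103.4
def mag(n):
    s=shot('wrist'); np.save(n+'.npy',s,allow_pickle=True); save(s['im'],n)
    P=cloud(s); z=P[...,2]; d=P[...,:2]-A; r=np.hypot(d[...,0],d[...,1])
    th=np.radians(WD); e=np.array([np.cos(th),np.sin(th)]); nn=np.array([-e[1],e[0]]); a=d@e; b=d@nn
    w=(z>.024)&(z<.033)&(a>.075)&(a<.135)&(abs(b)<.03)
    for sg in (1,-1):
        k=w&(b*sg>.014)
        if k.sum()>30:
            f=np.polyfit(a[k],b[k],1); print('wall',sg,k.sum(),'b(.1)=%.4f ang=%.1f'%(np.polyval(f,.1),np.degrees(f[0])))
    for nm,lo,hi in (('tall',.056,.069),('short',.040,.053)):
        k=((z>lo)&(z<hi)&(a>.05)&(a<.145)&(abs(b)<.03)).astype(np.uint8)
        nl,L,st,ce=cv2.connectedComponentsWithStats(k)
        for i in range(1,nl):
            if st[i,4]>40: print(nm,st[i,4],'a=%.4f b=%.4f z=%.4f'%(a[L==i].mean(),b[L==i].mean(),np.median(z[L==i])))
    m=(z>.064)&(z<.076)&(r<.04); q=P[m]
    if len(q)>100:
        c,wh,an=cv2.minAreaRect((q[:,:2]*1000).astype(np.float32)); 
        if wh[0]<wh[1]: an+=90
        print('bar',len(q),np.round(c,1),np.round(wh,1),'dir=%.1f (mod 180)'%an)
E
python3 - <<'E'
from h import *
mag('w5'); goto([.5455,-.0285,.068],[163.4,-16.6])
E
```

```text
time: 16.4
tool_pos: [0.517, 0.091, 0.0616]
tool_rot: [-2.089, 1.571, 2.857]
contact_force: [-0.4, -0.1, -0.3]
opening: 0.0411
time: 17.4
tool_pos: [0.5455, -0.0296, 0.1981]
tool_rot: [2.727, 1.57, 1.389]
contact_force: [0.4, 0.8, -0.6]
opening: 0.0327
wall 1 261 b(.1)=0.0194 ang=-0.3
wall -1 266 b(.1)=-0.0203 ang=-0.4
tall 414 a=0.1236 b=-0.0003 z=0.0625
short 44 a=0.1157 b=-0.0005 z=0.0466
short 259 a=0.0741 b=0.0013 z=0.0467
bar 885 [546.2 -28.8] [16.3 52.4] dir=163.0 (mod 180)
d(tx,ty,tz)= [ 3.249  0.004 -0.008] phi=-76.6 j1=-11.1 j6=-24.5 phi-j1+j6=-90.0
  phi 163.4: roll=11.999 (j6->104)
  phi -16.6: roll=-6.001 (j6->-76)
```

```bash
python3 -m crank '[{"fingers":-0.3,"tx":0.3,"ty":0,"tz":0,"roll":-1},{"fingers":-0.3,"tx":0.6,"ty":0,"tz":0,"roll":-2},{"fingers":-0.3,"tx":0.9,"ty":0,"tz":0,"roll":-3},{"fingers":-0.3,"tx":1.2,"ty":0,"tz":0,"roll":-4},{"fingers":-0.3,"tx":1.5,"ty":0,"tz":0,"roll":-5},{"fingers":-0.3,"tx":1.6,"ty":0,"tz":0,"roll":-5.96},{"fingers":-0.3,"tx":1.6,"ty":0,"tz":0,"roll":-5.96},{"fingers":-0.3,"tx":1.6,"ty":0,"tz":0,"roll":-5.96}]' 20
python3 -c "
from h import *
goto([.5455,-.0285,.068],[-17])"
```

```text
time: 18.45
tool_pos: [0.5458, -0.0288, 0.1341]
tool_rot: [0.684, 1.57, 0.385]
contact_force: [-0.2, -0.3, 0.8]
opening: 0.0322
d(tx,ty,tz)= [ 1.652  0.005 -0.009] phi=-17.1 j1=-11.1 j6=-83.9 phi-j1+j6=-90.0
  phi -17.0: roll=-0.014 (j6->-76)
```

```bash
python3 -m crank '[{"fingers":-0.3,"tx":0.6,"ty":0,"tz":0,"roll":0},{"fingers":-0.3,"tx":1.2,"ty":0,"tz":0,"roll":0},{"fingers":-0.3,"tx":1.65,"ty":0,"tz":0,"roll":0},{"fingers":-0.3,"tx":1.65,"ty":0,"tz":0,"roll":0},{"fingers":-0.8,"tx":1.65,"ty":0,"tz":0,"roll":0},{"fingers":-0.8,"tx":1.65,"ty":0,"tz":0,"roll":0},{"fingers":-0.8,"tx":1.65,"ty":0,"tz":0,"roll":0},{"fingers":-0.8,"tx":1.65,"ty":0,"tz":0,"roll":0}]' 20
python3 -m crank '[{"fingers":-0.8,"tx":0,"ty":0,"tz":0,"roll":-0.9},{"fingers":-0.8,"tx":0,"ty":0,"tz":0,"roll":-1.8},{"fingers":-0.8,"tx":0,"ty":0,"tz":0,"roll":-2.7},{"fingers":-0.8,"tx":0,"ty":0,"tz":0,"roll":-3.6},{"fingers":-0.8,"tx":0,"ty":0,"tz":0,"roll":-4.5},{"fingers":-0.8,"tx":0,"ty":0,"tz":0,"roll":-5.4},{"fingers":-0.8,"tx":0,"ty":0,"tz":0,"roll":-6.04},{"fingers":-0.8,"tx":0,"ty":0,"tz":0,"roll":-6.04}]'
python3 -c "
from h import *
goto([.5455,-.0285,.068],[43.4])"
```

```text
time: 19.45
tool_pos: [0.5464, -0.0295, 0.0687]
tool_rot: [0.307, 1.569, 0.01]
contact_force: [-0.5, 2.7, 5.1]
opening: 0.0161
time: 20.45
tool_pos: [0.5464, -0.0294, 0.0687]
tool_rot: [-0.692, 1.569, 0.066]
contact_force: [0.8, 2.3, 6.3]
opening: 0.0163
d(tx,ty,tz)= [ 0.018  0.033 -0.001] phi=43.4 j1=-11.1 j6=-144.6 phi-j1+j6=-90.0
  phi 43.4: roll=0.004 (j6->-136)
```

```bash
python3 -m crank '[{"fingers":-0.3,"tx":0,"ty":0,"tz":0,"roll":0},{"fingers":-0.3,"tx":0,"ty":0,"tz":0,"roll":0},{"fingers":-0.3,"tx":0,"ty":0,"tz":0,"roll":0},{"fingers":-0.3,"tx":-0.8,"ty":0,"tz":0,"roll":0},{"fingers":-0.3,"tx":-2,"ty":0,"tz":0,"roll":0},{"fingers":-0.3,"tx":-2.8,"ty":0.5,"tz":0.3,"roll":0},{"fingers":-0.3,"tx":-2.8,"ty":1.5,"tz":1,"roll":0.4},{"fingers":-0.04,"tx":-2.8,"ty":2.6,"tz":1.7,"roll":0.8}]' 60
python3 - <<'E'
from h import *
cranks(); goto([.4877,.2912,.12],[35.3])
E
```

```text
time: 21.45
tool_pos: [0.5237, 0.0935, 0.1802]
tool_rot: [-0.534, 1.57, 0.08]
contact_force: [1.6, 0.4, 0.1]
opening: 0.0381
tall [0.6741 0.4804]
tall [0.6273 0.2866] ('short', array([0.5795, 0.2995]), 'd=0.0495', 'dir=164.9')
tall [0.4877 0.2913] ('short', array([0.5284, 0.3202]), 'd=0.0499', 'dir=35.5')
tall [0.4615 0.3599] ('short', array([0.4155, 0.3798]), 'd=0.0500', 'dir=156.5')
tall [0.3851 0.2638] ('short', array([0.4341, 0.2559]), 'd=0.0496', 'dir=-9.2')
d(tx,ty,tz)= [1.514 4.407 2.072] phi=35.2 j1=2.4 j6=-122.9 phi-j1+j6=-90.1
  phi 35.3: roll=-0.011 (j6->-95)
```

```bash
python3 -m crank '[{"fingers":-0.04,"tx":0.1,"ty":0.9,"tz":0.4,"roll":0},{"fingers":-0.04,"tx":0.3,"ty":2,"tz":0.9,"roll":0},{"fingers":-0.04,"tx":0.7,"ty":3.1,"tz":1.5,"roll":0},{"fingers":-0.04,"tx":1.2,"ty":4,"tz":1.9,"roll":0},{"fingers":-0.04,"tx":1.5,"ty":4.41,"tz":2.07,"roll":0},{"fingers":-0.04,"tx":1.5,"ty":4.41,"tz":2.07,"roll":0},{"fingers":-0.04,"tx":1.5,"ty":4.41,"tz":2.07,"roll":0},{"fingers":-0.04,"tx":1.5,"ty":4.41,"tz":2.07,"roll":0}]' 60
python3 -c "
from h import *
goto([.4877,.2912,.049],[35.3])"
```

```text
time: 22.5
tool_pos: [0.4899, 0.2834, 0.1205]
tool_rot: [-0.334, 1.569, 0.282]
contact_force: [1.1, 1.3, 0.3]
opening: 0.0439
d(tx,ty,tz)= [1.789 0.193 0.065] phi=35.3 j1=22.3 j6=-103.0 phi-j1+j6=-90.0
  phi 35.3: roll=-0.001 (j6->-94)
```

```bash
python3 -m crank '[{"fingers":-0.04,"tx":0,"ty":0.19,"tz":0.06,"roll":0},{"fingers":-0.04,"tx":0.4,"ty":0.19,"tz":0.06,"roll":0},{"fingers":-0.04,"tx":1,"ty":0.19,"tz":0.06,"roll":0},{"fingers":-0.04,"tx":1.5,"ty":0.19,"tz":0.06,"roll":0},{"fingers":-0.04,"tx":1.78,"ty":0.19,"tz":0.06,"roll":0},{"fingers":-0.04,"tx":1.78,"ty":0.19,"tz":0.06,"roll":0},{"fingers":-0.8,"tx":1.78,"ty":0.19,"tz":0.06,"roll":0},{"fingers":-0.8,"tx":1.78,"ty":0.19,"tz":0.06,"roll":0}]' 60
python3 -m crank '[{"fingers":-0.8,"tx":0,"ty":0,"tz":0,"roll":0},{"fingers":-0.8,"tx":-0.2,"ty":0,"tz":0,"roll":0},{"fingers":-0.8,"tx":-0.8,"ty":0,"tz":0,"roll":0},{"fingers":-0.8,"tx":-1.5,"ty":0,"tz":0,"roll":0},{"fingers":-0.8,"tx":-2.2,"ty":0,"tz":0,"roll":0},{"fingers":-0.8,"tx":-2.9,"ty":0,"tz":0,"roll":0},{"fingers":-0.8,"tx":-2.9,"ty":0,"tz":0,"roll":0},{"fingers":-0.8,"tx":-2.9,"ty":0,"tz":0,"roll":0}]'
python3 - <<'E'
from h import *
goto([.5175,.0912,.165],[-76.6])
s=shot('top'); P=cloud(s); z=P[...,2]; d=P[...,:2]-[0,.001]-A
th=np.radians(WD); e=np.array([np.cos(th),np.sin(th)]); nn=np.array([-e[1],e[0]]); a=d@e; b=d@nn
w=(z>.023)&(z<.035)&(a>.065)&(a<.135)&(abs(b)<.03)
for sg in (1,-1):
    k=w&(b*sg>.01); print(k.sum(),b[k].mean() if k.sum() else '')
f=(z<.02)&(a>.065)&(a<.13)&(abs(b)<.03); print('floor',f.sum(),b[f].min() if f.sum() else '')
save(s['im'][150:250,280:390],'t6',5)
E
```

```text
time: 23.5
tool_pos: [0.4871, 0.2922, 0.0493]
tool_rot: [-0.17, 1.569, 0.447]
contact_force: [0.2, -0.5, 0.3]
opening: 0.0285
time: 24.5
tool_pos: [0.486, 0.2918, 0.1635]
tool_rot: [2.87, 1.569, -2.795]
contact_force: [0.1, 0.4, -2.1]
opening: 0.0231
d(tx,ty,tz)= [-0.035 -4.545 -2.261] phi=35.4 j1=23.2 j6=-102.2 phi-j1+j6=-90.0
  phi -76.6: roll=11.199 (j6->-3)
31 0.019743353661770272
31 -0.020068839213163974
floor 336 -0.029987919518465442
```

View pics/t6.png

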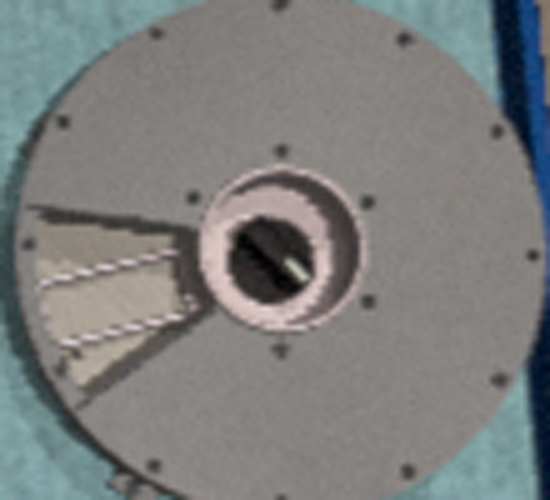

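```bash
python3 -m crank '[{"fingers":-0.8,"tx":0,"ty":-0.3,"tz":-0.2,"roll":1},{"fingers":-0.8,"tx":0,"ty":-0.9,"tz":-0.5,"roll":2},{"fingers":-0.8,"tx":0,"ty":-1.6,"tz":-0.8,"roll":3},{"fingers":-0.8,"tx":0,"ty":-2.3,"tz":-1.2,"roll":4},{"fingers":-0.8,"tx":0,"ty":-3,"tz":-1.5,"roll":5},{"fingers":-0.8,"tx":0,"ty":-3.7,"tz":-1.9,"roll":6},{"fingers":-0.8,"tx":0,"ty":-4.3,"tz":-2.15,"roll":7},{"fingers":-0.8,"tx":0,"ty":-4.54,"tz":-2.26,"roll":8}]'
python3 -m crank '[{"fingers":-0.8,"tx":0,"ty":0,"tz":0,"roll":1},{"fingers":-0.8,"tx":0,"ty":0,"tz":0,"roll":2},{"fingers":-0.8,"tx":0,"ty":0,"tz":0,"roll":3},{"fingers":-0.8,"tx":0,"ty":0,"tz":0,"roll":3.2},{"fingers":-0.8,"tx":0,"ty":0,"tz":0,"roll":3.2},{"fingers":-0.8,"tx":0,"ty":0,"tz":0,"roll":3.2},{"fingers":-0.8,"tx":0,"ty":0,"tz":0,"roll":3.2},{"fingers":-0.8,"tx":0,"ty":0,"tz":0,"roll":3.2}]'
python3 -c "
from h import *
goto([.5175,.0912,.0627],[-76.6])"
```

```text
time: 25.55
tool_pos: [0.5177, 0.0902, 0.1631]
tool_rot: [-2.296, 1.568, -3.082]
contact_force: [0.3, -0.2, -2.7]
opening: 0.0225
time: 26.55
tool_pos: [0.5181, 0.0917, 0.1646]
tool_rot: [1.961, 1.571, 0.624]
contact_force: [0.7, 0.3, -0.6]
opening: 0.0228
d(tx,ty,tz)= [ 2.547 -0.017  0.008] phi=-76.6 j1=1.7 j6=-11.7 phi-j1+j6=-90.0
  phi -76.6: roll=0.002 (j6->-3)
```

```bash
python3 -m crank '[{"fingers":-0.8,"tx":0.5,"ty":0,"tz":0,"roll":0},{"fingers":-0.8,"tx":1,"ty":0,"tz":0,"roll":0},{"fingers":-0.8,"tx":1.4,"ty":0,"tz":0,"roll":0},{"fingers":-0.8,"tx":1.8,"ty":0,"tz":0,"roll":0},{"fingers":-0.8,"tx":2,"ty":0,"tz":0,"roll":0},{"fingers":-0.8,"tx":2.2,"ty":0,"tz":0,"roll":0},{"fingers":-0.8,"tx":2.3,"ty":0,"tz":0,"roll":0},{"fingers":-0.8,"tx":2.4,"ty":0,"tz":0,"roll":0}]'
python3 -m crank '[{"fingers":-0.8,"tx":0.05,"ty":0,"tz":0,"roll":0},{"fingers":-0.8,"tx":0.1,"ty":0,"tz":0,"roll":0},{"fingers":-0.8,"tx":0.14,"ty":0,"tz":0,"roll":0},{"fingers":-0.8,"tx":0.14,"ty":0,"tz":0,"roll":0},{"fingers":-0.8,"tx":0.14,"ty":0,"tz":0,"roll":0},{"fingers":-0.8,"tx":0.14,"ty":0,"tz":0,"roll":0},{"fingers":-0.8,"tx":0.14,"ty":0,"tz":0,"roll":0},{"fingers":-0.8,"tx":0.14,"ty":0,"tz":0,"roll":0}]'
```

```text
time: 27.55
tool_pos: [0.5183, 0.0916, 0.0686]
tool_rot: [1.469, 1.57, 0.132]
contact_force: [-0.8, -0.4, -1.1]
opening: 0.0228
time: 28.55
tool_pos: [0.5181, 0.0916, 0.063]
tool_rot: [1.843, 1.571, 0.506]
contact_force: [-0.0, -0.1, -1.0]
opening: 0.0228
```

```bash
python3 -m crank '[{"fingers":-0.8,"tx":0.03,"ty":0,"tz":0,"roll":0},{"fingers":-0.8,"tx":0.03,"ty":0,"tz":0,"roll":0},{"fingers":-0.8,"tx":0.03,"ty":0,"tz":0,"roll":0},{"fingers":-0.1,"tx":0.03,"ty":0,"tz":0,"roll":0},{"fingers":-0.1,"tx":0.03,"ty":0,"tz":0,"roll":0},{"fingers":-0.1,"tx":0.03,"ty":0,"tz":0,"roll":0},{"fingers":-0.1,"tx":-0.4,"ty":0,"tz":0,"roll":0},{"fingers":-0.1,"tx":-1,"ty":0,"tz":0,"roll":0}]'
python3 -m crank '[{"fingers":-0.1,"tx":-1,"ty":0,"tz":0,"roll":0},{"fingers":-0.1,"tx":-2,"ty":0,"tz":0.6,"roll":0},{"fingers":-0.1,"tx":-2.4,"ty":0,"tz":1.8,"roll":0},{"fingers":-0.1,"tx":-2.4,"ty":0,"tz":2.9,"roll":0},{"fingers":-0.3,"tx":-2.4,"ty":0,"tz":3.1,"roll":0},{"fingers":-0.3,"tx":-2.4,"ty":0,"tz":3.1,"roll":0},{"fingers":-0.3,"tx":-2.4,"ty":0,"tz":3.1,"roll":0},{"fingers":-0.3,"tx":-2.4,"ty":0,"tz":3.1,"roll":0}]'
python3 - <<'E'
from h import *
mag('w7'); goto([.5457,-.0288,.134],[223.4,43.4])
E
```

```text
time: 29.55
tool_pos: [0.5175, 0.0915, 0.1027]
tool_rot: [-1.786, 1.569, -3.123]
contact_force: [0.5, 0.6, 0.0]
opening: 0.0414
time: 30.55
tool_pos: [0.5465, -0.0279, 0.1988]
tool_rot: [-2.485, 1.57, 2.462]
contact_force: [-0.8, 0.0, 0.6]
opening: 0.0324
wall 1 262 b(.1)=0.0194 ang=-0.0
wall -1 265 b(.1)=-0.0203 ang=-0.3
tall 409 a=0.1238 b=-0.0010 z=0.0625
short 48 a=0.1161 b=-0.0014 z=0.0465
short 253 a=0.0744 b=0.0010 z=0.0466
bar 868 [546.2 -28.9] [52.3 16.4] dir=43.7 (mod 180)
d(tx,ty,tz)= [ 1.621 -0.026  0.014] phi=-76.5 j1=-11.0 j6=-24.4 phi-j1+j6=-90.0
  phi 223.4: roll=6.007 (j6->44)
  phi 43.4: roll=-11.993 (j6->-136)
```

```bash
python3 -m crank '[{"fingers":-0.3,"tx":0.3,"ty":0,"tz":0,"roll":1},{"fingers":-0.3,"tx":0.6,"ty":0,"tz":0,"roll":2},{"fingers":-0.3,"tx":0.9,"ty":0,"tz":0,"roll":3},{"fingers":-0.3,"tx":1.2,"ty":0,"tz":0,"roll":4},{"fingers":-0.3,"tx":1.5,"ty":0,"tz":0,"roll":5},{"fingers":-0.3,"tx":1.6,"ty":-0.02,"tz":0.02,"roll":6},{"fingers":-0.3,"tx":1.6,"ty":-0.02,"tz":0.02,"roll":6},{"fingers":-0.3,"tx":1.6,"ty":-0.02,"tz":0.02,"roll":6}]' 20
python3 -c "
from h import *
goto([.546,-.0290,.068],[223.5])"
```

```text
time: 31.6
tool_pos: [0.5464, -0.0297, 0.1352]
tool_rot: [2.452, 1.57, 0.071]
contact_force: [-0.3, -0.5, -0.1]
opening: 0.0324
d(tx,ty,tz)= [ 1.68  -0.019 -0.004] phi=-136.4 j1=-11.1 j6=35.3 phi-j1+j6=-90.0
  phi 223.5: roll=0.011 (j6->43)
```

```bash
python3 -m crank '[{"fingers":-0.3,"tx":0.6,"ty":0,"tz":0,"roll":0},{"fingers":-0.3,"tx":1.2,"ty":0,"tz":0,"roll":0},{"fingers":-0.3,"tx":1.66,"ty":0,"tz":0,"roll":0},{"fingers":-0.3,"tx":1.66,"ty":0,"tz":0,"roll":0},{"fingers":-0.8,"tx":1.66,"ty":0,"tz":0,"roll":0},{"fingers":-0.8,"tx":1.66,"ty":0,"tz":0,"roll":0},{"fingers":-0.8,"tx":1.66,"ty":0,"tz":0,"roll":0},{"fingers":-0.8,"tx":1.66,"ty":0,"tz":0,"roll":0}]' 20
python3 -m crank '[{"fingers":-0.8,"tx":0,"ty":0,"tz":0,"roll":-0.9},{"fingers":-0.8,"tx":0,"ty":0,"tz":0,"roll":-1.8},{"fingers":-0.8,"tx":0,"ty":0,"tz":0,"roll":-2.7},{"fingers":-0.8,"tx":0,"ty":0,"tz":0,"roll":-3.6},{"fingers":-0.8,"tx":0,"ty":0,"tz":0,"roll":-4.5},{"fingers":-0.8,"tx":0,"ty":0,"tz":0,"roll":-5.4},{"fingers":-0.8,"tx":0,"ty":0,"tz":0,"roll":-5.98},{"fingers":-0.8,"tx":0,"ty":0,"tz":0,"roll":-5.98}]'
python3 -c "
from h import *
goto([.5455,-.0285,.068],[-76.6])"
python3 -m crank '[{"fingers":-0.3,"tx":0,"ty":0,"tz":0,"roll":0},{"fingers":-0.3,"tx":0,"ty":0,"tz":0,"roll":0},{"fingers":-0.3,"tx":0,"ty":0,"tz":0,"roll":0},{"fingers":-0.3,"tx":-0.8,"ty":0,"tz":0,"roll":0},{"fingers":-0.3,"tx":-2,"ty":0,"tz":0,"roll":0},{"fingers":-0.3,"tx":-3.2,"ty":0,"tz":0,"roll":0},{"fingers":-0.3,"tx":-3.2,"ty":0,"tz":0,"roll":0},{"fingers":-0.3,"tx":-3.2,"ty":0,"tz":0,"roll":0}]' 60
python3 - <<'E'
from h import *
mag('w8'); cranks(); goto([.3852,.2638,.12],[-9.4])
E
```

```text
time: 32.6
tool_pos: [0.5463, -0.0296, 0.0695]
tool_rot: [2.875, 1.57, 0.491]
contact_force: [-2.8, 3.4, 6.2]
opening: 0.0159
time: 33.6
tool_pos: [0.5464, -0.0296, 0.0695]
tool_rot: [1.615, 1.57, 0.275]
contact_force: [-2.1, 1.9, 7.4]
opening: 0.016
d(tx,ty,tz)= [ 0.038 -0.016 -0.032] phi=-76.7 j1=-11.1 j6=-24.4 phi-j1+j6=-90.0
  phi -76.6: roll=-0.013 (j6->-16)
time: 34.6
tool_pos: [0.5457, -0.0299, 0.1959]
tool_rot: [-1.993, 1.57, 2.949]
contact_force: [-0.2, 0.1, -1.1]
opening: 0.0319
wall 1 274 b(.1)=0.0201 ang=0.5
wall -1 262 b(.1)=-0.0197 ang=0.7
bar 856 [546.  -28.6] [15.3 51. ] dir=103.6 (mod 180)
tall [0.7062 0.4535]
tall [0.6748 0.4795]
tall [0.6268 0.2864] ('short', array([0.5795, 0.2995]), 'd=0.0491', 'dir=164.5')
tall [0.4615 0.3599] ('short', array([0.4157, 0.3802]), 'd=0.0501', 'dir=156.1')
tall [0.3852 0.2635] ('short', array([0.4342, 0.2561]), 'd=0.0496', 'dir=-8.6')
d(tx,ty,tz)= [ 1.89  -2.22  -8.059] phi=-76.8 j1=-11.2 j6=-24.4 phi-j1+j6=-90.0
  phi -9.4: roll=-6.742 (j6->-46)
```

```bash
python3 -m crank '[{"fingers":-0.04,"tx":0,"ty":-0.3,"tz":-1.1,"roll":-1},{"fingers":-0.04,"tx":0,"ty":-0.7,"tz":-2.5,"roll":-2},{"fingers":-0.04,"tx":0.3,"ty":-1.1,"tz":-4,"roll":-3},{"fingers":-0.04,"tx":0.7,"ty":-1.5,"tz":-5.4,"roll":-4},{"fingers":-0.04,"tx":1.2,"ty":-1.9,"tz":-6.8,"roll":-5},{"fingers":-0.04,"tx":1.8,"ty":-2.2,"tz":-7.8,"roll":-6},{"fingers":-0.04,"tx":1.88,"ty":-2.22,"tz":-8.06,"roll":-6.78},{"fingers":-0.04,"tx":1.88,"ty":-2.22,"tz":-8.06,"roll":-6.78}]' 60
python3 -m crank '[{"fingers":-0.04,"tx":0,"ty":0,"tz":0,"roll":0},{"fingers":-0.04,"tx":0,"ty":0,"tz":0,"roll":0},{"fingers":-0.04,"tx":0,"ty":0,"tz":0,"roll":0},{"fingers":-0.04,"tx":0,"ty":0,"tz":0,"roll":0},{"fingers":-0.04,"tx":0,"ty":0,"tz":0,"roll":0},{"fingers":-0.04,"tx":0,"ty":0,"tz":0,"roll":0},{"fingers":-0.04,"tx":0,"ty":0,"tz":0,"roll":0},{"fingers":-0.04,"tx":0,"ty":0,"tz":0,"roll":0}]'
python3 -c "
from h import *
goto([.3853,.2638,.049],[-9.1])"
```

```text
time: 35.7
tool_pos: [0.3851, 0.264, 0.12]
tool_rot: [-2.559, 1.568, -2.716]
contact_force: [0.0, -0.6, 1.2]
opening: 0.0441
time: 36.7
tool_pos: [0.3861, 0.2637, 0.1213]
tool_rot: [2.344, 1.571, 2.187]
contact_force: [-0.6, -0.5, 0.9]
opening: 0.0443
d(tx,ty,tz)= [ 1.808e+00 -1.000e-03 -2.100e-02] phi=-9.0 j1=24.9 j6=-56.1 phi-j1+j6=-90.0
  phi -9.1: roll=0.009 (j6->-47)
```

```bash
python3 -m crank '[{"fingers":-0.04,"tx":0.6,"ty":0,"tz":-0.02,"roll":0},{"fingers":-0.04,"tx":1.2,"ty":0,"tz":-0.02,"roll":0},{"fingers":-0.04,"tx":1.8,"ty":0,"tz":-0.02,"roll":0},{"fingers":-0.04,"tx":1.8,"ty":0,"tz":-0.02,"roll":0},{"fingers":-0.8,"tx":1.8,"ty":0,"tz":-0.02,"roll":0},{"fingers":-0.8,"tx":1.8,"ty":0,"tz":-0.02,"roll":0},{"fingers":-0.8,"tx":1.8,"ty":0,"tz":-0.02,"roll":0},{"fingers":-0.8,"tx":1.8,"ty":0,"tz":-0.02,"roll":0}]' 60
python3 -m crank '[{"fingers":-0.8,"tx":0,"ty":0,"tz":0,"roll":0},{"fingers":-0.8,"tx":-0.2,"ty":0,"tz":0,"roll":0},{"fingers":-0.8,"tx":-0.8,"ty":0,"tz":0,"roll":0},{"fingers":-0.8,"tx":-1.5,"ty":0,"tz":0,"roll":0},{"fingers":-0.8,"tx":-2.2,"ty":0,"tz":0,"roll":0},{"fingers":-0.8,"tx":-2.9,"ty":0,"tz":0,"roll":0},{"fingers":-0.8,"tx":-2.9,"ty":0,"tz":0,"roll":0},{"fingers":-0.8,"tx":-2.9,"ty":0,"tz":0,"roll":0}]'
python3 -c "
from h import *
goto([.5175,.0912,.165],[-76.6])"
```

```text
time: 37.7
tool_pos: [0.3857, 0.2639, 0.0501]
tool_rot: [0.607, 1.569, 0.45]
contact_force: [-0.8, -0.8, 7.2]
opening: 0.0225
time: 38.7
tool_pos: [0.3847, 0.2635, 0.1644]
tool_rot: [-2.613, 1.569, -2.771]
contact_force: [-0.7, 0.5, -2.9]
opening: 0.0228
d(tx,ty,tz)= [-0.018 -3.734  3.954] phi=-9.0 j1=25.0 j6=-56.0 phi-j1+j6=-90.0
  phi -76.6: roll=6.758 (j6->-3)
```

```bash
python3 -m crank '[{"fingers":-0.8,"tx":0,"ty":-0.3,"tz":0.3,"roll":0.8},{"fingers":-0.8,"tx":0,"ty":-0.9,"tz":0.9,"roll":1.7},{"fingers":-0.8,"tx":0,"ty":-1.6,"tz":1.6,"roll":2.6},{"fingers":-0.8,"tx":0,"ty":-2.3,"tz":2.4,"roll":3.5},{"fingers":-0.8,"tx":0,"ty":-3,"tz":3.1,"roll":4.4},{"fingers":-0.8,"tx":0,"ty":-3.5,"tz":3.7,"roll":5.3},{"fingers":-0.8,"tx":0,"ty":-3.73,"tz":3.95,"roll":6.2},{"fingers":-0.8,"tx":0,"ty":-3.73,"tz":3.95,"roll":6.76}]'
python3 -m crank '[{"fingers":-0.8,"tx":0,"ty":0,"tz":0,"roll":0},{"fingers":-0.8,"tx":0,"ty":0,"tz":0,"roll":0},{"fingers":-0.8,"tx":0,"ty":0,"tz":0,"roll":0},{"fingers":-0.8,"tx":0,"ty":0,"tz":0,"roll":0},{"fingers":-0.8,"tx":0,"ty":0,"tz":0,"roll":0},{"fingers":-0.8,"tx":0,"ty":0,"tz":0,"roll":0},{"fingers":-0.8,"tx":0,"ty":0,"tz":0,"roll":0},{"fingers":-0.8,"tx":0,"ty":0,"tz":0,"roll":0}]'
python3 -c "
from h import *
goto([.5175,.0912,.063],[-76.6])"
```

```text
time: 39.7
tool_pos: [0.5179, 0.0906, 0.1633]
tool_rot: [-1.764, 1.568, -3.107]
contact_force: [-1.2, -0.3, -1.8]
opening: 0.0227
time: 40.7
tool_pos: [0.5181, 0.0917, 0.1653]
tool_rot: [1.969, 1.571, 0.632]
contact_force: [-0.4, 0.2, -2.6]
opening: 0.0227
d(tx,ty,tz)= [ 2.559 -0.017  0.009] phi=-76.6 j1=1.7 j6=-11.7 phi-j1+j6=-90.0
  phi -76.6: roll=-0.001 (j6->-3)
```

```bash
python3 -m crank '[{"fingers":-0.8,"tx":0.5,"ty":0,"tz":0,"roll":0},{"fingers":-0.8,"tx":1,"ty":0,"tz":0,"roll":0},{"fingers":-0.8,"tx":1.4,"ty":0,"tz":0,"roll":0},{"fingers":-0.8,"tx":1.8,"ty":0,"tz":0,"roll":0},{"fingers":-0.8,"tx":2,"ty":0,"tz":0,"roll":0},{"fingers":-0.8,"tx":2.2,"ty":0,"tz":0,"roll":0},{"fingers":-0.8,"tx":2.3,"ty":0,"tz":0,"roll":0},{"fingers":-0.8,"tx":2.4,"ty":0,"tz":0,"roll":0}]'
python3 -m crank '[{"fingers":-0.8,"tx":0.05,"ty":0,"tz":0,"roll":0},{"fingers":-0.8,"tx":0.1,"ty":0,"tz":0,"roll":0},{"fingers":-0.8,"tx":0.14,"ty":0,"tz":0,"roll":0},{"fingers":-0.8,"tx":0.16,"ty":0,"tz":0,"roll":0},{"fingers":-0.8,"tx":0.16,"ty":0,"tz":0,"roll":0},{"fingers":-0.8,"tx":0.16,"ty":0,"tz":0,"roll":0},{"fingers":-0.8,"tx":0.16,"ty":0,"tz":0,"roll":0},{"fingers":-0.8,"tx":0.16,"ty":0,"tz":0,"roll":0}]'
```

```text
time: 41.7
tool_pos: [0.5183, 0.0917, 0.0694]
tool_rot: [1.465, 1.57, 0.128]
contact_force: [-0.1, -0.0, -1.8]
opening: 0.0232
time: 42.7
tool_pos: [0.5182, 0.0918, 0.0632]
tool_rot: [1.798, 1.57, 0.461]
contact_force: [-1.0, 0.8, 1.7]
opening: 0.0226
```

```bash
python3 -m crank '[{"fingers":-0.8,"tx":0.01,"ty":0,"tz":0,"roll":0},{"fingers":-0.8,"tx":0.01,"ty":0,"tz":0,"roll":0},{"fingers":-0.8,"tx":0.01,"ty":0,"tz":0,"roll":0},{"fingers":-0.1,"tx":0.01,"ty":0,"tz":0,"roll":0},{"fingers":-0.1,"tx":0.01,"ty":0,"tz":0,"roll":0},{"fingers":-0.1,"tx":0.01,"ty":0,"tz":0,"roll":0},{"fingers":-0.1,"tx":-0.4,"ty":0,"tz":0,"roll":0},{"fingers":-0.1,"tx":-1,"ty":0,"tz":0,"roll":0}]'
python3 -m crank '[{"fingers":-0.1,"tx":-1,"ty":0,"tz":0,"roll":0},{"fingers":-0.1,"tx":-2,"ty":0,"tz":0.6,"roll":0},{"fingers":-0.1,"tx":-2.4,"ty":0,"tz":1.8,"roll":0},{"fingers":-0.1,"tx":-2.4,"ty":0,"tz":2.9,"roll":0},{"fingers":-0.3,"tx":-2.4,"ty":0,"tz":3.1,"roll":0},{"fingers":-0.3,"tx":-2.4,"ty":0,"tz":3.1,"roll":0},{"fingers":-0.3,"tx":-2.4,"ty":0,"tz":3.1,"roll":0},{"fingers":-0.3,"tx":-2.4,"ty":0,"tz":3.1,"roll":0}]'
python3 - <<'E'
from h import *
mag('w9'); goto([.546,-.029,.134],[-76.6])
E
```

```text
time: 43.7
tool_pos: [0.5175, 0.0915, 0.1026]
tool_rot: [-1.761, 1.569, -3.098]
contact_force: [-0.2, 0.1, 0.4]
opening: 0.0413
time: 44.7
tool_pos: [0.5466, -0.0278, 0.1989]
tool_rot: [-2.709, 1.57, 2.238]
contact_force: [-0.3, 0.0, 0.2]
opening: 0.0321
wall 1 266 b(.1)=0.0197 ang=0.1
wall -1 271 b(.1)=-0.0199 ang=0.5
tall 410 a=0.1239 b=-0.0010 z=0.0625
short 52 a=0.1160 b=-0.0011 z=0.0464
short 251 a=0.0744 b=-0.0001 z=0.0467
bar 881 [546.4 -28.6] [15.8 51.9] dir=103.4 (mod 180)
d(tx,ty,tz)= [ 1.622 -0.021  0.022] phi=-76.5 j1=-11.0 j6=-24.4 phi-j1+j6=-90.0
  phi -76.6: roll=0.007 (j6->-16)
```

```bash
python3 -m crank '[{"fingers":-0.3,"tx":0.8,"ty":-0.02,"tz":0.02,"roll":0},{"fingers":-0.3,"tx":1.6,"ty":-0.02,"tz":0.02,"roll":0},{"fingers":-0.3,"tx":1.6,"ty":-0.02,"tz":0.02,"roll":0},{"fingers":-0.3,"tx":1.6,"ty":-0.02,"tz":0.02,"roll":0},{"fingers":-0.3,"tx":2.2,"ty":-0.02,"tz":0.02,"roll":0},{"fingers":-0.3,"tx":2.8,"ty":-0.02,"tz":0.02,"roll":0},{"fingers":-0.3,"tx":3.25,"ty":-0.02,"tz":0.02,"roll":0},{"fingers":-0.3,"tx":3.25,"ty":-0.02,"tz":0.02,"roll":0}]' 20
python3 -m crank '[{"fingers":-0.8,"tx":0,"ty":0,"tz":0,"roll":0},{"fingers":-0.8,"tx":0,"ty":0,"tz":0,"roll":0},{"fingers":-0.8,"tx":0,"ty":0,"tz":0,"roll":0},{"fingers":-0.8,"tx":0,"ty":0,"tz":0,"roll":-0.9},{"fingers":-0.8,"tx":0,"ty":0,"tz":0,"roll":-1.8},{"fingers":-0.8,"tx":0,"ty":0,"tz":0,"roll":-2.7},{"fingers":-0.8,"tx":0,"ty":0,"tz":0,"roll":-3},{"fingers":-0.8,"tx":0,"ty":0,"tz":0,"roll":-3}]'
python3 -c "
from h import *
goto([.546,-.029,.068],[-16.6])"
```

```text
time: 45.75
tool_pos: [0.5463, -0.0298, 0.0693]
tool_rot: [-2.645, 1.571, 2.302]
contact_force: [-0.2, -0.2, -0.1]
opening: 0.0326
time: 46.75
tool_pos: [0.5468, -0.0298, 0.0701]
tool_rot: [0.747, 1.569, -0.065]
contact_force: [-0.8, 0.5, 5.4]
opening: 0.0158
d(tx,ty,tz)= [ 0.054  0.    -0.028] phi=-46.6 j1=-11.2 j6=-54.6 phi-j1+j6=-90.0
  phi -16.6: roll=-2.996 (j6->-76)
```

```bash
python3 -m crank '[{"fingers":-0.8,"tx":0,"ty":0,"tz":0,"roll":-0.9},{"fingers":-0.8,"tx":0,"ty":0,"tz":0,"roll":-1.8},{"fingers":-0.8,"tx":0,"ty":0,"tz":0,"roll":-2.7},{"fingers":-0.8,"tx":0,"ty":0,"tz":0,"roll":-3},{"fingers":-0.8,"tx":0,"ty":0,"tz":0,"roll":-3},{"fingers":-0.8,"tx":0,"ty":0,"tz":0,"roll":-3},{"fingers":-0.3,"tx":0,"ty":0,"tz":0,"roll":-3},{"fingers":-0.3,"tx":0,"ty":0,"tz":0,"roll":-3}]'
python3 -m crank '[{"fingers":-0.3,"tx":0,"ty":0,"tz":0,"roll":0},{"fingers":-0.3,"tx":-0.8,"ty":0,"tz":0,"roll":0},{"fingers":-0.3,"tx":-2,"ty":0,"tz":0,"roll":0},{"fingers":-0.3,"tx":-3.2,"ty":0,"tz":0,"roll":0.8},{"fingers":-0.3,"tx":-3.2,"ty":0,"tz":0,"roll":1.8},{"fingers":-0.3,"tx":-3.2,"ty":0,"tz":0,"roll":2.8},{"fingers":-0.3,"tx":-3.2,"ty":0,"tz":0,"roll":3.8},{"fingers":-0.3,"tx":-3.2,"ty":0,"tz":0,"roll":4.8}]' 60
python3 -m crank '[{"fingers":-0.3,"tx":0,"ty":0,"tz":0,"roll":1},{"fingers":-0.3,"tx":0,"ty":0,"tz":0,"roll":1.2},{"fingers":-0.3,"tx":0,"ty":0,"tz":0,"roll":1.2},{"fingers":-0.3,"tx":0,"ty":0,"tz":0,"roll":1.2},{"fingers":-0.3,"tx":0,"ty":0,"tz":0,"roll":1.2},{"fingers":-0.3,"tx":0,"ty":0,"tz":0,"roll":1.2},{"fingers":-0.3,"tx":0,"ty":0,"tz":0,"roll":1.2},{"fingers":-0.3,"tx":0,"ty":0,"tz":0,"roll":1.2}]'
python3 - <<'E'
from h import *
mag('w10'); cranks(); goto([.6272,.2863,.12],[164.9])
E
```

```text
time: 47.75
tool_pos: [0.5462, -0.0299, 0.069]
tool_rot: [0.335, 1.571, 0.045]
contact_force: [-0.1, -0.5, -0.2]
opening: 0.0298
time: 48.75
tool_pos: [0.5461, -0.0299, 0.1968]
tool_rot: [-2.438, 1.57, 2.712]
contact_force: [-0.1, 0.7, -0.6]
opening: 0.0321
time: 49.75
tool_pos: [0.5462, -0.0299, 0.1969]
tool_rot: [2.113, 1.571, 0.775]
contact_force: [0.0, 0.8, -0.1]
opening: 0.0322
wall 1 265 b(.1)=0.0196 ang=0.3
wall -1 264 b(.1)=-0.0201 ang=0.7
bar 883 [546.7 -29. ] [16.5 52.4] dir=163.5 (mod 180)
tall [0.7063 0.4535]
tall [0.6741 0.4798]
tall [0.6272 0.2865] ('short', array([0.5795, 0.2995]), 'd=0.0494', 'dir=164.8')
tall [0.4617 0.3601] ('short', array([0.4157, 0.3802]), 'd=0.0502', 'dir=156.4')
d(tx,ty,tz)= [ 1.923  3.801 -7.221] phi=-76.6 j1=-11.2 j6=-24.6 phi-j1+j6=-90.0
  phi 164.9: roll=11.849 (j6->130)
```

```bash
python3 -m crank '[{"fingers":-0.04,"tx":0,"ty":0.3,"tz":-0.6,"roll":1},{"fingers":-0.04,"tx":0,"ty":0.8,"tz":-1.6,"roll":2},{"fingers":-0.04,"tx":0,"ty":1.4,"tz":-2.7,"roll":3},{"fingers":-0.04,"tx":0.2,"ty":2,"tz":-3.8,"roll":4},{"fingers":-0.04,"tx":0.6,"ty":2.6,"tz":-5,"roll":5},{"fingers":-0.04,"tx":1,"ty":3.2,"tz":-6.1,"roll":6},{"fingers":-0.04,"tx":1.5,"ty":3.7,"tz":-7,"roll":7},{"fingers":-0.04,"tx":1.92,"ty":3.8,"tz":-7.22,"roll":8}]' 60
python3 -m crank '[{"fingers":-0.04,"tx":0,"ty":0,"tz":0,"roll":1},{"fingers":-0.04,"tx":0,"ty":0,"tz":0,"roll":2},{"fingers":-0.04,"tx":0,"ty":0,"tz":0,"roll":3},{"fingers":-0.04,"tx":0,"ty":0,"tz":0,"roll":3.85},{"fingers":-0.04,"tx":0,"ty":0,"tz":0,"roll":3.85},{"fingers":-0.04,"tx":0,"ty":0,"tz":0,"roll":3.85},{"fingers":-0.04,"tx":0,"ty":0,"tz":0,"roll":3.85},{"fingers":-0.04,"tx":0,"ty":0,"tz":0,"roll":3.85}]'
python3 -c "
from h import *
goto([.6272,.2863,.049],[164.9])"
```

```text
time: 50.85
tool_pos: [0.6269, 0.2891, 0.1187]
tool_rot: [-1.3, 1.57, 2.247]
contact_force: [-0.2, -1.1, 0.3]
opening: 0.044
time: 51.85
tool_pos: [0.6272, 0.2862, 0.1202]
tool_rot: [-2.071, 1.571, 0.808]
contact_force: [0.3, -0.0, -0.1]
opening: 0.0441
d(tx,ty,tz)= [ 1.779e+00 -1.000e-03  1.000e-03] phi=164.9 j1=18.2 j6=123.2 phi-j1+j6=270.0
  phi 164.9: roll=0.003 (j6->130)
```

```bash
python3 -m crank '[{"fingers":-0.04,"tx":0.6,"ty":0,"tz":0,"roll":0},{"fingers":-0.04,"tx":1.2,"ty":0,"tz":0,"roll":0},{"fingers":-0.04,"tx":1.78,"ty":0,"tz":0,"roll":0},{"fingers":-0.04,"tx":1.78,"ty":0,"tz":0,"roll":0},{"fingers":-0.8,"tx":1.78,"ty":0,"tz":0,"roll":0},{"fingers":-0.8,"tx":1.78,"ty":0,"tz":0,"roll":0},{"fingers":-0.8,"tx":1.78,"ty":0,"tz":0,"roll":0},{"fingers":-0.8,"tx":1.78,"ty":0,"tz":0,"roll":0}]' 60
python3 -m crank '[{"fingers":-0.8,"tx":0,"ty":0,"tz":0,"roll":0},{"fingers":-0.8,"tx":-0.2,"ty":0,"tz":0,"roll":0},{"fingers":-0.8,"tx":-0.8,"ty":0,"tz":0,"roll":0},{"fingers":-0.8,"tx":-1.5,"ty":0,"tz":0,"roll":0},{"fingers":-0.8,"tx":-2.2,"ty":0,"tz":0,"roll":0},{"fingers":-0.8,"tx":-2.9,"ty":0,"tz":0,"roll":0},{"fingers":-0.8,"tx":-2.9,"ty":0,"tz":0,"roll":0},{"fingers":-0.8,"tx":-2.9,"ty":0,"tz":0,"roll":0}]'
python3 -c "
from h import *
goto([.5175,.0912,.165],[-76.6])"
```

```text
time: 52.85
tool_pos: [0.6278, 0.2863, 0.0502]
tool_rot: [-2.619, 1.569, 0.259]
contact_force: [0.2, -0.2, 5.3]
opening: 0.0225
time: 53.85
tool_pos: [0.6264, 0.2861, 0.1634]
tool_rot: [0.533, 1.568, -2.873]
contact_force: [-0.3, -0.0, -2.0]
opening: 0.0229
d(tx,ty,tz)= [-0.03   5.414  1.359] phi=164.9 j1=18.2 j6=123.3 phi-j1+j6=270.0
  phi -76.6: roll=-11.851 (j6->-3)
```

```bash
python3 -m crank '[{"fingers":-0.8,"tx":0,"ty":0.4,"tz":0.1,"roll":-1},{"fingers":-0.8,"tx":0,"ty":1.1,"tz":0.3,"roll":-2},{"fingers":-0.8,"tx":0,"ty":1.9,"tz":0.5,"roll":-3},{"fingers":-0.8,"tx":0,"ty":2.8,"tz":0.7,"roll":-4},{"fingers":-0.8,"tx":0,"ty":3.7,"tz":0.9,"roll":-5},{"fingers":-0.8,"tx":0,"ty":4.5,"tz":1.1,"roll":-6},{"fingers":-0.8,"tx":0,"ty":5.2,"tz":1.3,"roll":-7},{"fingers":-0.8,"tx":0,"ty":5.41,"tz":1.36,"roll":-8}]'
python3 -m crank '[{"fingers":-0.8,"tx":0,"ty":0,"tz":0,"roll":-1},{"fingers":-0.8,"tx":0,"ty":0,"tz":0,"roll":-2},{"fingers":-0.8,"tx":0,"ty":0,"tz":0,"roll":-3},{"fingers":-0.8,"tx":0,"ty":0,"tz":0,"roll":-3.85},{"fingers":-0.8,"tx":0,"ty":0,"tz":0,"roll":-3.85},{"fingers":-0.8,"tx":0,"ty":0,"tz":0,"roll":-3.85},{"fingers":-0.8,"tx":0,"ty":0,"tz":0,"roll":-3.85},{"fingers":-0.8,"tx":0,"ty":0,"tz":0,"roll":-3.85}]'
python3 -c "
from h import *
goto([.5175,.0912,.063],[-76.6])"
```

```text
time: 54.85
tool_pos: [0.5164, 0.0902, 0.1633]
tool_rot: [-1.103, 1.567, -3.108]
contact_force: [-0.3, 0.1, -1.5]
opening: 0.0231
time: 55.85
tool_pos: [0.5182, 0.0915, 0.1648]
tool_rot: [-2.471, 1.571, 2.475]
contact_force: [-0.4, 0.2, -1.6]
opening: 0.023
d(tx,ty,tz)= [ 2.546 -0.018  0.004] phi=-76.7 j1=1.7 j6=-11.7 phi-j1+j6=-90.0
  phi -76.6: roll=-0.006 (j6->-3)
```

```bash
python3 -m crank '[{"fingers":-0.8,"tx":0.5,"ty":0,"tz":0,"roll":0},{"fingers":-0.8,"tx":1,"ty":0,"tz":0,"roll":0},{"fingers":-0.8,"tx":1.4,"ty":0,"tz":0,"roll":0},{"fingers":-0.8,"tx":1.8,"ty":0,"tz":0,"roll":0},{"fingers":-0.8,"tx":2,"ty":0,"tz":0,"roll":0},{"fingers":-0.8,"tx":2.2,"ty":0,"tz":0,"roll":0},{"fingers":-0.8,"tx":2.3,"ty":0,"tz":0,"roll":0},{"fingers":-0.8,"tx":2.4,"ty":0,"tz":0,"roll":0}]'
python3 -m crank '[{"fingers":-0.8,"tx":0.05,"ty":0,"tz":0,"roll":0},{"fingers":-0.8,"tx":0.1,"ty":0,"tz":0,"roll":0},{"fingers":-0.8,"tx":0.14,"ty":0,"tz":0,"roll":0},{"fingers":-0.8,"tx":0.16,"ty":0,"tz":0,"roll":0},{"fingers":-0.8,"tx":0.16,"ty":0,"tz":0,"roll":0},{"fingers":-0.8,"tx":0.16,"ty":0,"tz":0,"roll":0},{"fingers":-0.8,"tx":0.16,"ty":0,"tz":0,"roll":0},{"fingers":-0.8,"tx":0.16,"ty":0,"tz":0,"roll":0}]'
```

```text
time: 56.85
tool_pos: [0.5185, 0.0915, 0.069]
tool_rot: [1.446, 1.57, 0.109]
contact_force: [0.5, 0.1, -2.9]
opening: 0.0229
time: 57.85
tool_pos: [0.5186, 0.0916, 0.0632]
tool_rot: [1.54, 1.57, 0.203]
contact_force: [-1.7, 0.4, 6.1]
opening: 0.0227
```

```bash
python3 -m crank '[{"fingers":-0.8,"tx":0,"ty":0,"tz":0,"roll":0},{"fingers":-0.1,"tx":0,"ty":0,"tz":0,"roll":0},{"fingers":-0.1,"tx":0,"ty":0,"tz":0,"roll":0},{"fingers":-0.1,"tx":0,"ty":0,"tz":0,"roll":0},{"fingers":-0.1,"tx":0,"ty":0,"tz":0,"roll":0},{"fingers":-0.1,"tx":0,"ty":0,"tz":0,"roll":0},{"fingers":-0.1,"tx":-0.4,"ty":0,"tz":0,"roll":0},{"fingers":-0.1,"tx":-1,"ty":0,"tz":0,"roll":0}]'
python3 -m crank '[{"fingers":-0.1,"tx":-1,"ty":0,"tz":0,"roll":0},{"fingers":-0.1,"tx":-2,"ty":0,"tz":0.6,"roll":0},{"fingers":-0.1,"tx":-2.4,"ty":0,"tz":1.8,"roll":0},{"fingers":-0.1,"tx":-2.4,"ty":0,"tz":2.9,"roll":0},{"fingers":-0.3,"tx":-2.4,"ty":0,"tz":3.1,"roll":0},{"fingers":-0.3,"tx":-2.4,"ty":0,"tz":3.1,"roll":0},{"fingers":-0.3,"tx":-2.4,"ty":0,"tz":3.1,"roll":0},{"fingers":-0.3,"tx":-2.4,"ty":0,"tz":3.1,"roll":0}]'
python3 - <<'E'
from h import *
mag('w11'); goto([.546,-.029,.134],[163.4,-16.6])
E
```

```text
time: 58.85
tool_pos: [0.518, 0.0915, 0.1033]
tool_rot: [-1.853, 1.57, 3.093]
contact_force: [0.8, 0.8, 0.1]
opening: 0.0415
time: 59.85
tool_pos: [0.5467, -0.028, 0.1986]
tool_rot: [-2.75, 1.57, 2.198]
contact_force: [-0.3, -1.0, 0.6]
opening: 0.0323
wall 1 261 b(.1)=0.0195 ang=-0.4
wall -1 278 b(.1)=-0.0199 ang=-0.2
tall 409 a=0.1239 b=-0.0014 z=0.0626
short 50 a=0.1163 b=-0.0013 z=0.0458
short 258 a=0.0746 b=-0.0018 z=0.0466
bar 871 [546.5 -28.9] [16.5 52.2] dir=163.1 (mod 180)
d(tx,ty,tz)= [ 1.614 -0.025  0.017] phi=-76.5 j1=-11.0 j6=-24.4 phi-j1+j6=-90.0
  phi 163.4: roll=12.007 (j6->104)
  phi -16.6: roll=-5.993 (j6->-76)
```

```bash
python3 -m crank '[{"fingers":-0.3,"tx":0.3,"ty":0,"tz":0,"roll":1},{"fingers":-0.3,"tx":0.6,"ty":0,"tz":0,"roll":2},{"fingers":-0.3,"tx":0.9,"ty":0,"tz":0,"roll":3},{"fingers":-0.3,"tx":1.2,"ty":0,"tz":0,"roll":4},{"fingers":-0.3,"tx":1.5,"ty":0,"tz":0,"roll":5},{"fingers":-0.3,"tx":1.6,"ty":-0.02,"tz":0.02,"roll":6},{"fingers":-0.3,"tx":1.6,"ty":-0.02,"tz":0.02,"roll":7},{"fingers":-0.3,"tx":1.6,"ty":-0.02,"tz":0.02,"roll":8}]' 20
python3 -m crank '[{"fingers":-0.3,"tx":0,"ty":0,"tz":0,"roll":1},{"fingers":-0.3,"tx":0,"ty":0,"tz":0,"roll":2},{"fingers":-0.3,"tx":0,"ty":0,"tz":0,"roll":3},{"fingers":-0.3,"tx":0,"ty":0,"tz":0,"roll":4.02},{"fingers":-0.3,"tx":0,"ty":0,"tz":0,"roll":4.02},{"fingers":-0.3,"tx":0,"ty":0,"tz":0,"roll":4.02},{"fingers":-0.3,"tx":0,"ty":0,"tz":0,"roll":4.02},{"fingers":-0.3,"tx":0,"ty":0,"tz":0,"roll":4.02}]'
python3 -c "
from h import *
goto([.546,-.0295,.069],[163.2])"
```

```text
time: 60.9
tool_pos: [0.5463, -0.0295, 0.1344]
tool_rot: [-0.973, 1.57, 2.572]
contact_force: [0.5, 0.1, 0.4]
opening: 0.0321
time: 61.9
tool_pos: [0.5463, -0.03, 0.1345]
tool_rot: [-1.111, 1.571, 1.738]
contact_force: [-0.3, -0.8, 0.1]
opening: 0.032
d(tx,ty,tz)= [ 1.637 -0.01   0.012] phi=163.2 j1=-11.2 j6=95.6 phi-j1+j6=270.0
  phi 163.2: roll=0.005 (j6->104)
```

```bash
python3 -m crank '[{"fingers":-0.3,"tx":0.6,"ty":-0.01,"tz":0.01,"roll":0},{"fingers":-0.3,"tx":1.2,"ty":-0.01,"tz":0.01,"roll":0},{"fingers":-0.3,"tx":1.63,"ty":-0.01,"tz":0.01,"roll":0},{"fingers":-0.3,"tx":1.63,"ty":-0.01,"tz":0.01,"roll":0},{"fingers":-0.8,"tx":1.63,"ty":-0.01,"tz":0.01,"roll":0},{"fingers":-0.8,"tx":1.63,"ty":-0.01,"tz":0.01,"roll":0},{"fingers":-0.8,"tx":1.63,"ty":-0.01,"tz":0.01,"roll":0},{"fingers":-0.8,"tx":1.63,"ty":-0.01,"tz":0.01,"roll":0}]' 20
python3 -m crank '[{"fingers":-0.8,"tx":0,"ty":0,"tz":0,"roll":-0.9},{"fingers":-0.8,"tx":0,"ty":0,"tz":0,"roll":-1.8},{"fingers":-0.8,"tx":0,"ty":0,"tz":0,"roll":-2.7},{"fingers":-0.8,"tx":0,"ty":0,"tz":0,"roll":-3.6},{"fingers":-0.8,"tx":0,"ty":0,"tz":0,"roll":-4.5},{"fingers":-0.8,"tx":0,"ty":0,"tz":0,"roll":-5.4},{"fingers":-0.8,"tx":0,"ty":0,"tz":0,"roll":-6.02},{"fingers":-0.8,"tx":0,"ty":0,"tz":0,"roll":-6.02}]'
python3 -c "
from h import *
goto([.5455,-.0285,.068],[223.4])"
python3 -m crank '[{"fingers":-0.3,"tx":0,"ty":0,"tz":0,"roll":0},{"fingers":-0.3,"tx":0,"ty":0,"tz":0,"roll":0},{"fingers":-0.3,"tx":0,"ty":0,"tz":0,"roll":0},{"fingers":-0.3,"tx":-0.8,"ty":0,"tz":0,"roll":0},{"fingers":-0.3,"tx":-2,"ty":0,"tz":0,"roll":0},{"fingers":-0.3,"tx":-3.2,"ty":0,"tz":0,"roll":0},{"fingers":-0.3,"tx":-3.2,"ty":0,"tz":0,"roll":0},{"fingers":-0.3,"tx":-3.2,"ty":0,"tz":0,"roll":0}]' 60
python3 - <<'E'
from h import *
cranks(); goto([.4616,.36,.12],[156.3])
E
```

```text
time: 62.9
tool_pos: [0.5467, -0.0296, 0.0702]
tool_rot: [-2.961, 1.569, -0.113]
contact_force: [0.1, -0.1, 6.4]
opening: 0.0161
time: 63.9
tool_pos: [0.5466, -0.0294, 0.0702]
tool_rot: [2.485, 1.569, 0.102]
contact_force: [-1.1, 1.7, 6.3]
opening: 0.016
d(tx,ty,tz)= [ 0.055 -0.034  0.005] phi=-136.5 j1=-11.1 j6=35.4 phi-j1+j6=-90.0
  phi 223.4: roll=0.007 (j6->44)
time: 64.9
tool_pos: [0.5456, -0.0295, 0.1966]
tool_rot: [-0.971, 1.57, 2.928]
contact_force: [-0.4, -0.2, -1.0]
opening: 0.032
tall [0.708  0.4523]
tall [0.6716 0.4823]
tall [0.4616 0.36  ] ('short', array([0.4165, 0.38  ]), 'd=0.0493', 'dir=156.2')
d(tx,ty,tz)= [ 1.909 -8.509 -5.17 ] phi=-136.6 j1=-11.1 j6=35.5 phi-j1+j6=-90.0
  phi 156.3: roll=6.708 (j6->152)
```

```bash
python3 -m crank '[{"fingers":-0.04,"tx":0,"ty":-0.9,"tz":-0.5,"roll":0.8},{"fingers":-0.04,"tx":0,"ty":-2.1,"tz":-1.3,"roll":1.6},{"fingers":-0.04,"tx":0.1,"ty":-3.3,"tz":-2,"roll":2.4},{"fingers":-0.04,"tx":0.3,"ty":-4.5,"tz":-2.7,"roll":3.2},{"fingers":-0.04,"tx":0.6,"ty":-5.7,"tz":-3.5,"roll":4},{"fingers":-0.04,"tx":1,"ty":-6.9,"tz":-4.2,"roll":4.9},{"fingers":-0.04,"tx":1.5,"ty":-8,"tz":-4.9,"roll":5.8},{"fingers":-0.04,"tx":1.9,"ty":-8.5,"tz":-5.17,"roll":6.7}]' 60
python3 -m crank '[{"fingers":-0.04,"tx":0,"ty":0,"tz":0,"roll":0},{"fingers":-0.04,"tx":0,"ty":0,"tz":0,"roll":0},{"fingers":-0.04,"tx":0,"ty":0,"tz":0,"roll":0},{"fingers":-0.04,"tx":0,"ty":0,"tz":0,"roll":0},{"fingers":-0.04,"tx":0,"ty":0,"tz":0,"roll":0},{"fingers":-0.04,"tx":0,"ty":0,"tz":0,"roll":0},{"fingers":-0.04,"tx":0,"ty":0,"tz":0,"roll":0},{"fingers":-0.04,"tx":0,"ty":0,"tz":0,"roll":0}]'
python3 - <<'E'
from h import *
goto([.4616,.3598,.049],[156.3])
s=shot('top'); P=cloud(s); z=P[...,2]; d=P[...,:2]-[0,.001]-A
th=np.radians(WD); e=np.array([np.cos(th),np.sin(th)]); nn=np.array([-e[1],e[0]]); a=d@e; b=d@nn
w=(z>.023)&(z<.035)&(a>.065)&(a<.135)&(abs(b)<.03)
for sg in (1,-1):
    k=w&(b*sg>.01); print(k.sum(),b[k].mean() if k.sum() else '')
E
```

```text
time: 65.95
tool_pos: [0.4608, 0.3616, 0.1185]
tool_rot: [0.844, 1.567, -2.712]
contact_force: [-0.0, 0.4, 0.4]
opening: 0.0438
time: 66.95
tool_pos: [0.4628, 0.3596, 0.1213]
tool_rot: [-1.28, 1.571, 1.45]
contact_force: [-0.0, 0.4, 0.3]
opening: 0.0442
d(tx,ty,tz)= [1.808 0.007 0.03 ] phi=156.4 j1=30.4 j6=144.0 phi-j1+j6=270.0
  phi 156.3: roll=0.009 (j6->152)
31 0.018522671112240235
32 -0.021412115642649585
```

```bash
python3 -m crank '[{"fingers":-0.04,"tx":0.6,"ty":0,"tz":0.03,"roll":0},{"fingers":-0.04,"tx":1.2,"ty":0,"tz":0.03,"roll":0},{"fingers":-0.04,"tx":1.8,"ty":0,"tz":0.03,"roll":0},{"fingers":-0.04,"tx":1.8,"ty":0,"tz":0.03,"roll":0},{"fingers":-0.8,"tx":1.8,"ty":0,"tz":0.03,"roll":0},{"fingers":-0.8,"tx":1.8,"ty":0,"tz":0.03,"roll":0},{"fingers":-0.8,"tx":1.8,"ty":0,"tz":0.03,"roll":0},{"fingers":-0.8,"tx":1.8,"ty":0,"tz":0.03,"roll":0}]' 60
python3 -m crank '[{"fingers":-0.8,"tx":0,"ty":0,"tz":0,"roll":0},{"fingers":-0.8,"tx":-0.2,"ty":0,"tz":0,"roll":0},{"fingers":-0.8,"tx":-0.8,"ty":0,"tz":0,"roll":0},{"fingers":-0.8,"tx":-1.5,"ty":0,"tz":0,"roll":0},{"fingers":-0.8,"tx":-2.2,"ty":0,"tz":0,"roll":0},{"fingers":-0.8,"tx":-2.9,"ty":0,"tz":0,"roll":0},{"fingers":-0.8,"tx":-2.9,"ty":0,"tz":0,"roll":0},{"fingers":-0.8,"tx":-2.9,"ty":0,"tz":0,"roll":0}]'
python3 -c "
from h import *
goto([.519,.0915,.165],[-77.2])"
```

```text
time: 68.0
tool_pos: [0.4622, 0.3602, 0.0504]
tool_rot: [-2.306, 1.569, 0.423]
contact_force: [-0.3, -1.1, 5.7]
opening: 0.023
time: 69.0
tool_pos: [0.4611, 0.3597, 0.1641]
tool_rot: [0.893, 1.569, -2.661]
contact_force: [-0.8, 0.0, -3.0]
opening: 0.0232
d(tx,ty,tz)= [-0.019  5.563 -4.013] phi=156.4 j1=30.4 j6=144.1 phi-j1+j6=270.0
  phi -77.2: roll=-12.641 (j6->-3)
```

```bash
python3 -m crank '[{"fingers":-0.8,"tx":0,"ty":0.4,"tz":-0.3,"roll":-1},{"fingers":-0.8,"tx":0,"ty":1.1,"tz":-0.8,"roll":-2},{"fingers":-0.8,"tx":0,"ty":1.9,"tz":-1.4,"roll":-3},{"fingers":-0.8,"tx":0,"ty":2.8,"tz":-2,"roll":-4},{"fingers":-0.8,"tx":0,"ty":3.7,"tz":-2.7,"roll":-5},{"fingers":-0.8,"tx":0,"ty":4.6,"tz":-3.3,"roll":-6},{"fingers":-0.8,"tx":0,"ty":5.3,"tz":-3.8,"roll":-7},{"fingers":-0.8,"tx":0,"ty":5.56,"tz":-4.01,"roll":-8}]'
python3 -m crank '[{"fingers":-0.8,"tx":0,"ty":0,"tz":0,"roll":-1},{"fingers":-0.8,"tx":0,"ty":0,"tz":0,"roll":-2},{"fingers":-0.8,"tx":0,"ty":0,"tz":0,"roll":-3},{"fingers":-0.8,"tx":0,"ty":0,"tz":0,"roll":-4},{"fingers":-0.8,"tx":0,"ty":0,"tz":0,"roll":-4.64},{"fingers":-0.8,"tx":0,"ty":0,"tz":0,"roll":-4.64},{"fingers":-0.8,"tx":0,"ty":0,"tz":0,"roll":-4.64},{"fingers":-0.8,"tx":0,"ty":0,"tz":0,"roll":-4.64}]'
python3 -c "
from h import *
goto([.519,.0915,.0633],[-77.2])"
```

```text
time: 70.0
tool_pos: [0.5191, 0.0901, 0.1636]
tool_rot: [-0.949, 1.568, -3.103]
contact_force: [-0.1, 0.1, -2.0]
opening: 0.0229
time: 71.0
tool_pos: [0.5195, 0.092, 0.165]
tool_rot: [-1.96, 1.57, 2.974]
contact_force: [0.5, -0.1, -1.7]
opening: 0.023
d(tx,ty,tz)= [ 2.542 -0.013  0.011] phi=-77.3 j1=1.7 j6=-11.0 phi-j1+j6=-90.0
  phi -77.2: roll=-0.009 (j6->-3)
```

```bash
python3 -m crank '[{"fingers":-0.8,"tx":0.5,"ty":0,"tz":0,"roll":0},{"fingers":-0.8,"tx":1,"ty":0,"tz":0,"roll":0},{"fingers":-0.8,"tx":1.4,"ty":0,"tz":0,"roll":0},{"fingers":-0.8,"tx":1.8,"ty":0,"tz":0,"roll":0},{"fingers":-0.8,"tx":2,"ty":0,"tz":0,"roll":0},{"fingers":-0.8,"tx":2.2,"ty":0,"tz":0,"roll":0},{"fingers":-0.8,"tx":2.3,"ty":0,"tz":0,"roll":0},{"fingers":-0.8,"tx":2.4,"ty":0,"tz":0,"roll":0}]'
python3 -m crank '[{"fingers":-0.8,"tx":0.05,"ty":0,"tz":0,"roll":0},{"fingers":-0.8,"tx":0.1,"ty":0,"tz":0,"roll":0},{"fingers":-0.8,"tx":0.14,"ty":0,"tz":0,"roll":0},{"fingers":-0.8,"tx":0.15,"ty":0,"tz":0,"roll":0},{"fingers":-0.8,"tx":0.15,"ty":0,"tz":0,"roll":0},{"fingers":-0.8,"tx":0.15,"ty":0,"tz":0,"roll":0},{"fingers":-0.8,"tx":0.15,"ty":0,"tz":0,"roll":0},{"fingers":-0.8,"tx":0.15,"ty":0,"tz":0,"roll":0}]'
```

```text
time: 72.0
tool_pos: [0.5199, 0.092, 0.0694]
tool_rot: [1.485, 1.57, 0.137]
contact_force: [0.2, 0.2, -2.5]
opening: 0.0229
time: 73.0
tool_pos: [0.5196, 0.0921, 0.0634]
tool_rot: [2.17, 1.571, 0.822]
contact_force: [-0.1, 0.8, -0.3]
opening: 0.0229
```

```bash
python3 -m crank '[{"fingers":-0.8,"tx":0.02,"ty":0,"tz":0,"roll":0},{"fingers":-0.8,"tx":0.02,"ty":0,"tz":0,"roll":0},{"fingers":-0.8,"tx":0.02,"ty":0,"tz":0,"roll":0},{"fingers":-0.1,"tx":0.02,"ty":0,"tz":0,"roll":0},{"fingers":-0.1,"tx":0.02,"ty":0,"tz":0,"roll":0},{"fingers":-0.1,"tx":0.02,"ty":0,"tz":0,"roll":0},{"fingers":-0.1,"tx":-0.4,"ty":0,"tz":0,"roll":0},{"fingers":-0.1,"tx":-1,"ty":0,"tz":0,"roll":0}]'
python3 -m crank '[{"fingers":-0.1,"tx":-1,"ty":0,"tz":0,"roll":0},{"fingers":-0.1,"tx":-2,"ty":0,"tz":0.6,"roll":0},{"fingers":-0.1,"tx":-2.4,"ty":0,"tz":1.8,"roll":0},{"fingers":-0.1,"tx":-2.4,"ty":0,"tz":2.9,"roll":0},{"fingers":-0.3,"tx":-2.4,"ty":0,"tz":3.1,"roll":0},{"fingers":-0.3,"tx":-2.4,"ty":0,"tz":3.1,"roll":0},{"fingers":-0.3,"tx":-2.4,"ty":0,"tz":3.1,"roll":0},{"fingers":-0.3,"tx":-2.4,"ty":0,"tz":3.1,"roll":0}]'
python3 - <<'E'
from h import *
mag('w12'); goto([.546,-.0295,.134],[223.0])
E
```

```text
time: 74.0
tool_pos: [0.5191, 0.0919, 0.1031]
tool_rot: [-1.784, 1.569, -3.132]
contact_force: [0.3, 0.4, -0.4]
opening: 0.0414
time: 75.0
tool_pos: [0.5469, -0.0278, 0.1993]
tool_rot: [-2.672, 1.57, 2.266]
contact_force: [0.5, 0.8, -0.0]
opening: 0.0322
wall 1 265 b(.1)=0.0178 ang=-0.3
wall -1 283 b(.1)=-0.0212 ang=-1.4
tall 406 a=0.1236 b=-0.0031 z=0.0626
short 46 a=0.1155 b=-0.0024 z=0.0463
short 253 a=0.0741 b=-0.0030 z=0.0466
bar 866 [546.5 -28.7] [52.7 16.2] dir=42.2 (mod 180)
d(tx,ty,tz)= [ 1.632 -0.031  0.034] phi=-77.1 j1=-10.9 j6=-23.8 phi-j1+j6=-90.0
  phi 223.0: roll=5.987 (j6->44)
```

View pics/w12.png

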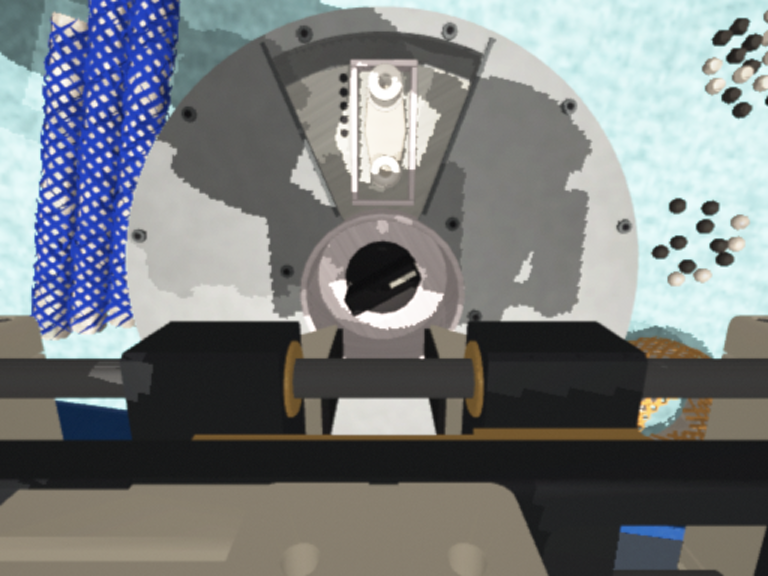

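```bash
python3 -m crank '[{"fingers":-0.3,"tx":0.3,"ty":0,"tz":0,"roll":1},{"fingers":-0.3,"tx":0.6,"ty":0,"tz":0,"roll":2},{"fingers":-0.3,"tx":0.9,"ty":0,"tz":0,"roll":3},{"fingers":-0.3,"tx":1.2,"ty":0,"tz":0,"roll":4},{"fingers":-0.3,"tx":1.5,"ty":0,"tz":0,"roll":5},{"fingers":-0.3,"tx":1.6,"ty":-0.02,"tz":0.03,"roll":6.06},{"fingers":-0.3,"tx":1.6,"ty":-0.02,"tz":0.03,"roll":6.06},{"fingers":-0.3,"tx":1.6,"ty":-0.02,"tz":0.03,"roll":6.06}]' 20
python3 - <<'E'
from h import *
goto([.546,-.0295,.069],[222.3])
im=np.load('w12.npy',allow_pickle=True).item()['im']; save(im[30:145,170:335],'dots',4)
E
```

```text
time: 76.05
tool_pos: [0.5467, -0.0299, 0.1356]
tool_rot: [2.459, 1.57, 0.058]
contact_force: [-0.3, 0.2, 0.2]
opening: 0.0325
d(tx,ty,tz)= [ 1.665 -0.021  0.006] phi=-137.6 j1=-11.2 j6=36.4 phi-j1+j6=-90.0
  phi 222.3: roll=0.012 (j6->45)
```

View pics/dots.png

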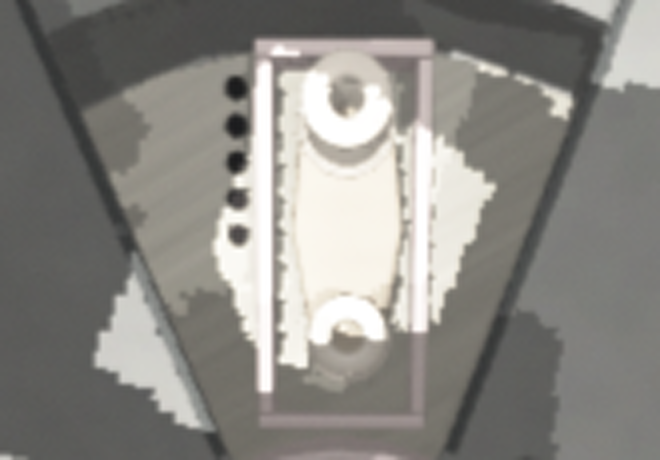

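Five dots at crop (237, 87–233): pocket 5, arm seated with the tall hub outward. Now the closing turn.

```bash
python3 -m crank '[{"fingers":-0.3,"tx":0.6,"ty":-0.01,"tz":0,"roll":0},{"fingers":-0.3,"tx":1.2,"ty":-0.01,"tz":0,"roll":0},{"fingers":-0.3,"tx":1.65,"ty":-0.01,"tz":0,"roll":0},{"fingers":-0.3,"tx":1.65,"ty":-0.01,"tz":0,"roll":0},{"fingers":-0.8,"tx":1.65,"ty":-0.01,"tz":0,"roll":0},{"fingers":-0.8,"tx":1.65,"ty":-0.01,"tz":0,"roll":0},{"fingers":-0.8,"tx":1.65,"ty":-0.01,"tz":0,"roll":0},{"fingers":-0.8,"tx":1.65,"ty":-0.01,"tz":0,"roll":0}]' 20
python3 -m crank '[{"fingers":-0.8,"tx":0,"ty":0,"tz":0,"roll":-0.9},{"fingers":-0.8,"tx":0,"ty":0,"tz":0,"roll":-1.8},{"fingers":-0.8,"tx":0,"ty":0,"tz":0,"roll":-2.7},{"fingers":-0.8,"tx":0,"ty":0,"tz":0,"roll":-3.6},{"fingers":-0.8,"tx":0,"ty":0,"tz":0,"roll":-4.5},{"fingers":-0.8,"tx":0,"ty":0,"tz":0,"roll":-5.4},{"fingers":-0.8,"tx":0,"ty":0,"tz":0,"roll":-6.1},{"fingers":-0.8,"tx":0,"ty":0,"tz":0,"roll":-6.1}]'
python3 -c "
from h import *
goto([.5455,-.0285,.068],[-76.6])"
python3 -m crank '[{"fingers":-0.8,"tx":0,"ty":0,"tz":0,"roll":0},{"fingers":-0.3,"tx":0,"ty":0,"tz":0,"roll":0},{"fingers":-0.3,"tx":0,"ty":0,"tz":0,"roll":0},{"fingers":-0.3,"tx":0,"ty":0,"tz":0,"roll":0},{"fingers":-0.3,"tx":-0.8,"ty":0,"tz":0,"roll":0},{"fingers":-0.3,"tx":-2,"ty":0,"tz":0,"roll":0},{"fingers":-0.3,"tx":-3.2,"ty":0,"tz":0,"roll":0},{"fingers":-0.3,"tx":-3.2,"ty":0,"tz":0,"roll":0}]'
python3 -m crank '[{"fingers":-0.3,"tx":0,"ty":0,"tz":0.5,"roll":0},{"fingers":-0.3,"tx":0,"ty":0,"tz":1,"roll":0},{"fingers":-0.3,"tx":0,"ty":0,"tz":1,"roll":0},{"fingers":-0.3,"tx":0,"ty":0,"tz":1,"roll":0},{"fingers":-0.3,"tx":0,"ty":0,"tz":1,"roll":0},{"fingers":-0.3,"tx":0,"ty":0,"tz":1,"roll":0},{"fingers":-0.3,"tx":0,"ty":0,"tz":1,"roll":0},{"fingers":-0.3,"tx":0,"ty":0,"tz":1,"roll":0}]'
python3 - <<'E'
from h import *
mag('w13'); s=shot('top'); save(s['im'],'topf')
goto([.546,-.0295,.069])
E
```

```text
time: 77.05
tool_pos: [0.5464, -0.0295, 0.0703]
tool_rot: [2.885, 1.57, 0.48]
contact_force: [-2.1, 2.7, 6.7]
opening: 0.0156
time: 78.05
tool_pos: [0.5464, -0.0295, 0.0703]
tool_rot: [1.559, 1.57, 0.221]
contact_force: [-1.7, 3.0, 6.7]
opening: 0.0156
d(tx,ty,tz)= [ 0.057 -0.016 -0.031] phi=-76.7 j1=-11.1 j6=-24.5 phi-j1+j6=-90.0
  phi -76.6: roll=-0.007 (j6->-16)
time: 79.05
tool_pos: [0.5483, -0.0304, 0.2012]
tool_rot: [1.149, 1.563, -0.191]
contact_force: [0.1, 0.4, -1.1]
opening: 0.032
time: 80.05
tool_pos: [0.5554, -0.0687, 0.1974]
tool_rot: [1.56, 1.571, 0.22]
contact_force: [-0.0, -0.3, 0.1]
opening: 0.0324
bar 964 [546.2 -28.5] [15.7 51.9] dir=103.7 (mod 180)
d(tx,ty,tz)= [ 3.209 -0.005 -1.01 ] phi=-76.8 j1=-14.9 j6=-28.1 phi-j1+j6=-90.0
```

View pics/w13.png

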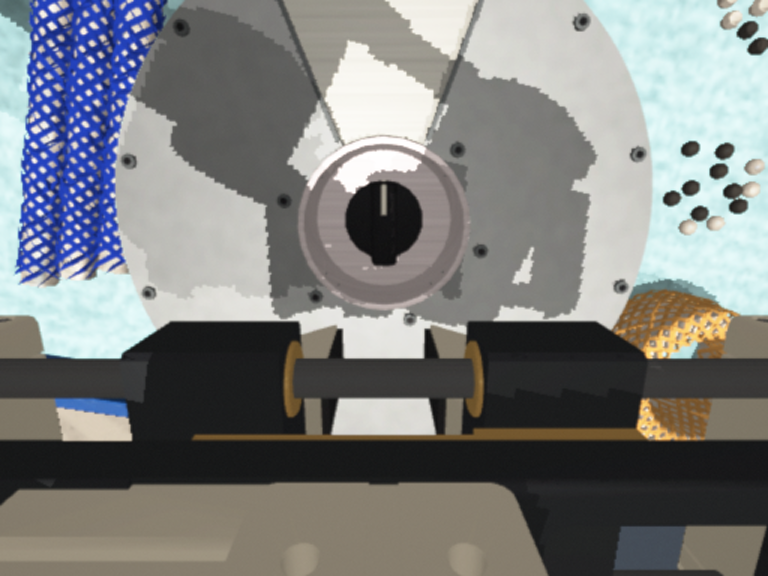

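View pics/topf.png

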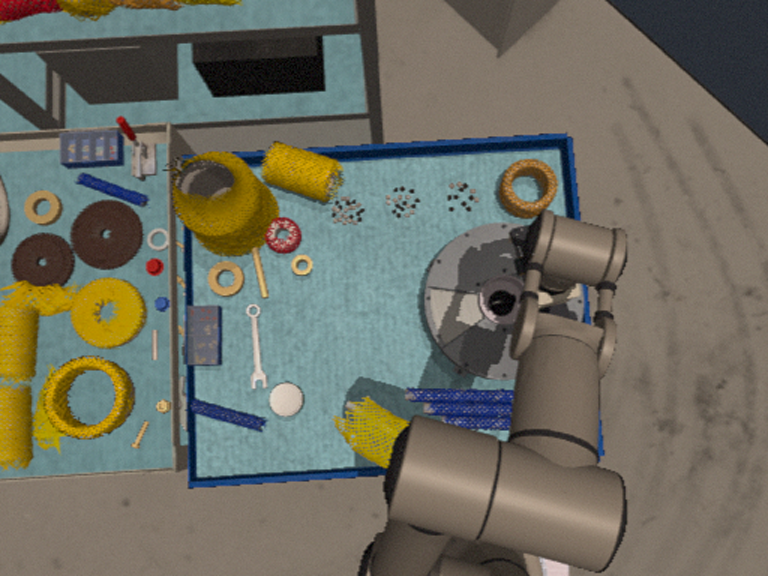

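The shutter fills the window, with the knob's white line pointing at it (px 383,198). No cranks remain on the cart, and the bystanders match the first top picture.

```bash
python3 -c "
from cell import hand_in; print(hand_in())"
```

```text
the job is handed in; nothing more can be done
None
```

All five crank arms are in pockets 1 to 5, filled in number order. The shutter is closed, and I handed the job in at about 80 s of the 210 s allowed.

- **Seating:** after each placement the wrist depth put the tall hub top at 62.5–62.6 mm (63 expected) and the short hub at about 46.6 mm (47 expected). Every arm was therefore fully down, tall hub outward, about 124 mm from the axis.
- **Pocket 5:** this turn ended about 1° short of centre. I shifted the last placement to suit, and that arm sits about 1.5 mm off the pocket's centre line but fully down. I counted its five dots in the picture.
- **Shutter:** the bar knob reads 103.7°, against a window direction of 103.4°, with the white line towards the window.
- **Cart:** in the last top picture no cranks remain and the bystanders look unmoved by eye; I did not measure them.
- **Forces:** fingers touching lightly at grasps read 5–7 N, and the first knob turn gave about 18 N of side load. No other reading I took was higher. I noticed no knock or grip slip.

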